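Set the gate finials over in mirror order

TASK

The four steel finials stand in trays on the setting-out bar in the order for one gate leaf; the other leaf is its mirror image. Move them all over to the empty wooden rack in the reverse order: the one that starts leftmost, as the robot sees it, goes into the rack's rightmost bay, the second from the left into the second from the right, and so on. Each must finish standing upright on the floor of its own bay, let go and still.

Things in the scene. Friction and masses are not known exactly. Their poses are not given: they have to be found in the camera images.
- ball: Loose finial of bare steel, about 0.35 kg, standing upright in a tray: a plain round dark socket 36 mm across and 58 mm high (grip it there, from any direction, about 35 to 48 mm above the underside), and on top, brighter and no wider than the socket, a ball 30 mm across, its top 86 mm above the underside. Origin: centre of the underside; z up the axis.
- block: Loose finial of bare steel, about 0.35 kg, standing upright in a tray: a plain round dark socket 36 mm across and 58 mm high (grip it there, from any direction, about 35 to 48 mm above the underside), and on top, brighter and no wider than the socket, a square block 24 by 24 by 24 mm, its top 82 mm above the underside. Origin: centre of the underside; z up the axis.
- blade: Loose finial of bare steel, about 0.35 kg, standing upright in a tray: a plain round dark socket 36 mm across and 58 mm high (grip it there, from any direction, about 35 to 48 mm above the underside), and on top, brighter and no wider than the socket, a flat stepped leaf 33 mm wide (along x) and only 8 mm thick, its top 86 mm above the underside. Origin: centre of the underside; z up the axis.
- rose: Loose finial of bare steel, about 0.35 kg, standing upright in a tray: a plain round dark socket 36 mm across and 58 mm high (grip it there, from any direction, about 35 to 48 mm above the underside), and on top, brighter and no wider than the socket, a flat five-petalled flower 34 mm across, its top 76 mm above the underside. Origin: centre of the underside; z up the axis.
- tray_ball: One of four like square dark-wood trays in a row on the bar (fixed): 66 mm (x) by 62 mm (y), rim 14 mm above its underside, floor 4 mm thick, clear inside 58 by 56 mm. At the start the ball finial stands in it, up to 5 mm off centre. Neighbouring trays are 64 mm apart. Origin: centre of the underside; y along the row, to the robot's left. It stays where it is and so keeps the record of the starting order.
- tray_block: One of four like square dark-wood trays in a row on the bar (fixed): 66 mm (x) by 62 mm (y), rim 14 mm above its underside, floor 4 mm thick, clear inside 58 by 56 mm. At the start the block finial stands in it, up to 5 mm off centre. Neighbouring trays are 64 mm apart. Origin: centre of the underside; y along the row, to the robot's left. It stays where it is and so keeps the record of the starting order.
- tray_blade: One of four like square dark-wood trays in a row on the bar (fixed): 66 mm (x) by 62 mm (y), rim 14 mm above its underside, floor 4 mm thick, clear inside 58 by 56 mm. At the start the blade finial stands in it, up to 5 mm off centre. Neighbouring trays are 64 mm apart. Origin: centre of the underside; y along the row, to the robot's left. It stays where it is and so keeps the record of the starting order.
- tray_rose: One of four like square dark-wood trays in a row on the bar (fixed): 66 mm (x) by 62 mm (y), rim 14 mm above its underside, floor 4 mm thick, clear inside 58 by 56 mm. At the start the rose finial stands in it, up to 5 mm off centre. Neighbouring trays are 64 mm apart. Origin: centre of the underside; y along the row, to the robot's left. It stays where it is and so keeps the record of the starting order.
- bar: The setting-out bar: fixed flat steel strip 78 mm (x) by 272 mm (y), 6 mm thick, carrying the four trays in a row along its y at y = 96, 32, -32 and -96 mm. It lies to the left or the right of the rack, running roughly left to right. Origin: centre of the underside; y along the row, to the robot's left.
- rack: The wooden rack, empty at the start, fixed: 66 mm (x) by 260 mm (y), rim and partitions 14 mm high, floor 4 mm thick, four open bays in a row along its y, centred at y = 96, 32, -32 and -96 mm, x = 0, each 58 mm (x) by 60 mm (y) clear inside. It runs roughly left to right. Origin: centre of the underside; y along the row, to the robot's left.
Mind the look-alikes: they are no part of the job. What is shaped like the rose but purple is not meant.

How it is judged:
By the outcome, as a careful person would: the job done as asked, in the order asked, and still so for the second after the job is handed in, with the robot touching nothing.
It also fails if it takes over 120 s, if anything falls off the work surface, if the arm or the gripper's body presses on something with over 40 N, if the wrist force passes 120 N, or if a joint passes its speed limit or range.

ROBOT

A 6-joint arm with a two-finger parallel gripper is mounted at the origin on the work surface. World frame = base frame: x ahead of the robot, y to its left, z up, the work surface at z = 0. Lengths are in mm, angles in rad, forces in N, time in s.
With the tool pointing down it reaches from about 400 to 925 mm from the base axis. Payload 12.5 kg.
Tool frame: the origin (TCP) lies between the finger pads; the fingertips stand 11 mm ahead of it and the grasp point (between the pads) lies 8 mm behind it; y points along the fingers, x is the direction in which the jaws open and shut, and the axes are right-handed (so a half turn about y gives the same grasp; the last joint's range is limited). The gripper opens to 95 mm and grips with 3 to 60 N. Pads are 20 mm wide; open, the fingers measure 119 mm over their backs; the gripper's body (75 mm by 180 mm) begins 59 mm behind the grasp point.
Start: joints at [-1.313, 0.491, 1.559, -0, 1.092, -0.106], TCP at [222.417, -584.106, 194.161] pointing down, gripper open.
Joint ranges: [-3.1, 3.1], [-0.84, 2.19], [0.05, 2.79], [-1.13, 4.28], [0.06, 2.93], [-2.69, 2.69]. Speed limits (rad/s): [2.22, 2.22, 2.79, 3.14, 3.14, 3.14].

INTERFACE

Orientations are given as [roll, pitch, yaw] about the fixed x, y, z axes, in that order (R = Rz(yaw) Ry(pitch) Rx(roll)).
In Python, from cell import env gives the robot as it stands.
- The arm moves only by the tool jog_arm, never from a script. Its argument "series" is a list of rows, each an object of numbers: "dx", "dy", "dz": the shift along the world's x, y, z in m; "rx", "ry", "rz": the turn, a rotation vector about the world's x, y, z in degrees; "gripper": the opening, from 0 (shut) to 1 (fully open). A call has 1 to 12 rows; each row shifts and turns the commanded pose from where the row before left it; what a row does not reach is not made up. A row lasts 1/10 s, in which the tool goes at most 50 mm and 8.59 degrees, less where a joint would pass 70% of its speed; a pose out of reach is approached as far as the arm can. A call is refused whole if a number of a shift passes 0.05 or a number of a turn 8.59, either way. A call with a gripper value outside its range is refused whole. The fingers move at their own pace and stop on an object; the grip force is fixed at half the most. Time passes only in rows, so rows that do not move let the fingers close. It gives the time, the measured TCP pose, the force and the opening at its end, in the units of the state.
- env.state(): the state, without advancing time (a new reading comes with each control period).
- env.read_camera(name): name is "side" or "top" or "wrist"; returns the picture (480x640x3 uint8, red, green, blue); there is no depth.
- env.camera_info(name): a dict with "camera_matrix" (3x3 intrinsics, pixels), "R" (3x3) and "t" (3): a world point X has camera coordinates R X + t; the wrist camera has in their place "mount" (4x4, takes a point from camera to tool coordinates, whose origin is the TCP and whose axes are the tool frame's). Camera axes: x right, y down, z forward; pixel columns grow to the right and rows downward; lengths in mm; the calibration is good to about 2 mm. A picture is of the moment at which its call begins: read the wrist's pose just before it. camera_info takes no time and is no camera call.
- env.job_done(): hands the job in, once; it reports no verdict.
The state is a dict: "t": time; "joints": joint angles; "qvel": joint speeds; "tau": joint torques, N m; "eef_pos": TCP position; "tcp_rot": TCP orientation; "ft_force": force on the tool from outside, world axes, zero at the start; "moment": the same for the moment, N m; "opening": opening from 0.0 (shut) to 1.0 (fully open).
Only numpy, scipy, OpenCV 4.12 (cv2) and the standard library are available. Lean on these libraries where they do the work, as an engineer would, in place of code of your own. Each camera call takes 0.05 s, during which the arm holds its last target.

## Working session

There is one attempt and no reset: what is moved stays moved. The work goes in short steps, Python scripts to look and compute and a tool call to move; the robot and the scene stay as the last step left them, time stands still between calls to the robot, and variables do not carry over. Pictures are saved under pics/ and viewed, and the job is handed in when it is done.

Besides the shell and the picture viewer there is one more tool, called after "Request:" in YAML: its name, and indented under it one key for each argument. jog_arm: Moves the arm, as the interface text tells. Its arguments: {"type":"object","properties":{"series":{"type":"array"}},"required":["series"]}

```bash
mkdir -p pics; ls
python3 - <<'E'
from cell import env
import cv2
for n in ("top","side","wrist"):
    s=env.state()
    im=env.read_camera(n); cv2.imwrite(f"pics/{n}0.png",im[:,:,::-1])
    i=env.camera_info(n); print(n,{k:v.tolist() if hasattr(v,'tolist') else v for k,v in i.items()})
print(env.state())
E
```

```text
pics
top {'camera_matrix': [[518.6341758562604, 0.0, 314.42943213391584], [0.0, 518.6341758562604, 239.15594260444283], [0.0, 0.0, 1.0]], 'R': [[0.027961724670234955, -0.999604370315445, 0.003040526225625688], [-0.9863152145422571, -0.028084152335937928, -0.16246100439808317], [0.16248212060386258, 0.0015437725980796703, -0.9867102803002702]], 't': [41.722235830200546, 535.5176701483932, 843.8210498797363]}
side {'camera_matrix': [[483.4211195106743, 0.0, 319.36606240011224], [0.0, 483.4211195106743, 242.2553058011076], [0.0, 0.0, 1.0]], 'R': [[-0.9819464442679059, -0.18885051604532915, 0.010801073049911708], [-0.13802267813518984, 0.6762766906854011, -0.7236018089778328], [0.12934806109875185, -0.71202901642069, -0.6901331457515849]], 't': [552.4984825247581, 91.26694916606303, 812.6980359068364]}
wrist {'camera_matrix': [[397.48210983494806, 0.0, 315.2149436317081], [0.0, 397.48210983494806, 241.27209020819168], [0.0, 0.0, 1.0]], 'mount': [[0.9999993776110141, 0.0007713626579564876, 0.0008060876075979237, 0.5324329018919771], [-0.0005821085974145772, -0.2556434941107055, 0.9667709475715784, -191.69253538216978], [0.0009518020603198964, -0.9667708150945172, -0.25564288598417606, 70.41626366572758], [0.0, 0.0, 0.0, 1.0]]}
{'t': 0.15, 'joints': array([-1.31259198e+00,  4.91392265e-01,  1.55927778e+00,  4.88471724e-06,
        1.09167474e+00, -1.05554520e-01]), 'qvel': array([ 0.00170873, -0.00188685, -0.00152687, -0.00155627, -0.00220112,
        0.00058272]), 'tau': array([ 1.15764680e-03, -6.12894559e+01, -2.58276987e+01,  6.92811934e-02,
        4.73519380e-02, -7.96779500e-05]), 'eef_pos': array([ 222.37387888, -583.91987327,  193.72481358]), 'tcp_rot': array([-1.57071277e+00,  7.47486570e-04, -1.20703968e+00]), 'ft_force': array([-0.65749044, -0.19503033, -0.31858407]), 'moment': array([-0.01082556, -0.02747204, -0.05211723]), 'opening': 0.9978893764815391}
```

View pics/top0.png

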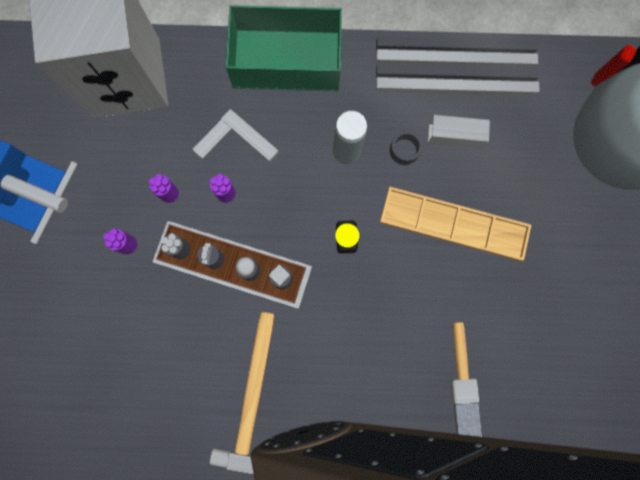

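View pics/side0.png

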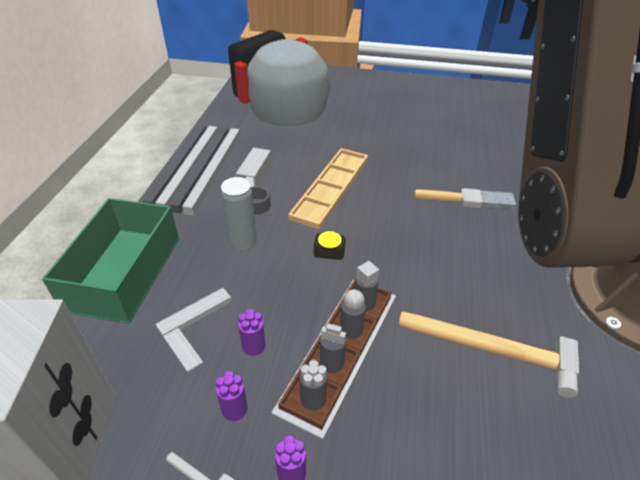

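View pics/wrist0.png

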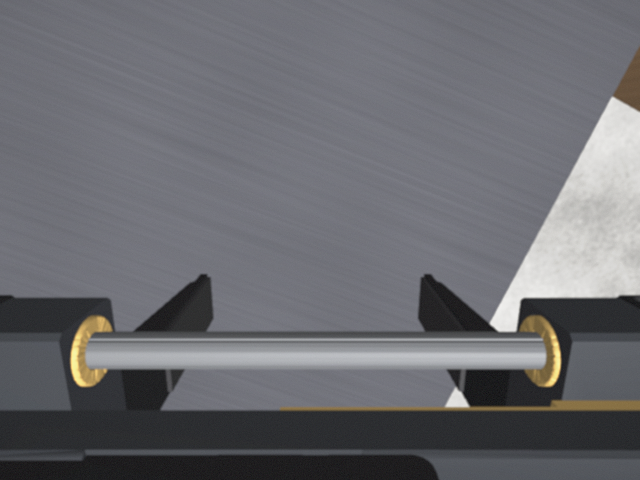

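```bash
cat > h.py <<'E'
from cell import env
import numpy as np, cv2
def ray(n,uv,z):
    i=env.camera_info(n);K=np.array(i['camera_matrix']);R=np.array(i['R']);t=np.array(i['t'])
    c=-R.T@t; d=R.T@np.linalg.inv(K)@np.array([uv[0],uv[1],1.]); return c+d*(z-c[2])/d[2]
def proj(n,X):
    i=env.camera_info(n);K=np.array(i['camera_matrix']);R=np.array(i['R']);t=np.array(i['t'])
    p=K@(R@np.array(X,float)+t); return p[:2]/p[2]
E
python3 - <<'E'
from h import *
im=cv2.imread('pics/top0.png')
a=cv2.resize(im[205:320,140:325],None,fx=4.3,fy=4.3,interpolation=cv2.INTER_CUBIC);cv2.imwrite('pics/z1.png',a)
a=cv2.resize(im[175:270,365:550],None,fx=4.3,fy=4.3,interpolation=cv2.INTER_CUBIC);cv2.imwrite('pics/z2.png',a)
hsv=cv2.cvtColor(im,cv2.COLOR_BGR2HSV)
m=cv2.inRange(hsv,(8,60,120),(25,255,255)); m[:180]=0;m[270:]=0;m[:,:370]=0
cs=max(cv2.findContours(m,0,1)[0],key=cv2.contourArea)
cs=cv2.convexHull(cs)
b=cv2.boxPoints(cv2.minAreaRect(cs));print('rack',cv2.contourArea(cs),b)
P=np.array([ray('top',p,14) for p in b]);print(P.round(1),P.mean(0)); print(np.linalg.norm(P-np.roll(P,1,0),axis=1))
m=cv2.inRange(im,(120,120,120),(255,255,255));m[:215]=0;m[310:]=0;m[:,:150]=0;m[:,315:]=0
m2=cv2.morphologyEx(m,cv2.MORPH_OPEN,np.ones((2,2)))
cs=max(cv2.findContours(m2,0,1)[0],key=cv2.contourArea);cs=cv2.convexHull(cs)
b=cv2.boxPoints(cv2.minAreaRect(cs));print('bar',b)
P=np.array([ray('top',p,6) for p in b]);print(P.round(1),P.mean(0)); print(np.linalg.norm(P-np.roll(P,1,0),axis=1))
im=cv2.imread('pics/side0.png')
a=cv2.resize(im[250:445,260:410],None,fx=3,fy=3,interpolation=cv2.INTER_CUBIC);cv2.imwrite('pics/z3.png',a)
E
```

```text
rack 5632.5 [[378.76004 222.31999]
 [388.6566  185.56139]
 [533.2883  224.50069]
 [523.3917  261.25928]]
[[ 572.6  -56.7   14. ]
 [ 640.6  -74.    14. ]
 [ 576.5 -331.8   14. ]
 [ 510.1 -311.7   14. ]] [ 574.96725117 -193.57004902   14.        ]
[262.54150306  70.13589604 265.63348748  69.42021405]
bar [[152.62466 263.35516]
 [166.28714 220.09068]
 [313.02267 266.42822]
 [299.3602  309.6927 ]]
[[488.8 341.9   6. ]
 [567.4 323.6   6. ]
 [491.4  58.    6. ]
 [414.8  79.7   6. ]] [490.61218111 200.77972329   6.        ]
[272.44935778  80.73908877 276.23405526  79.5482783 ]
```

View pics/z1.png

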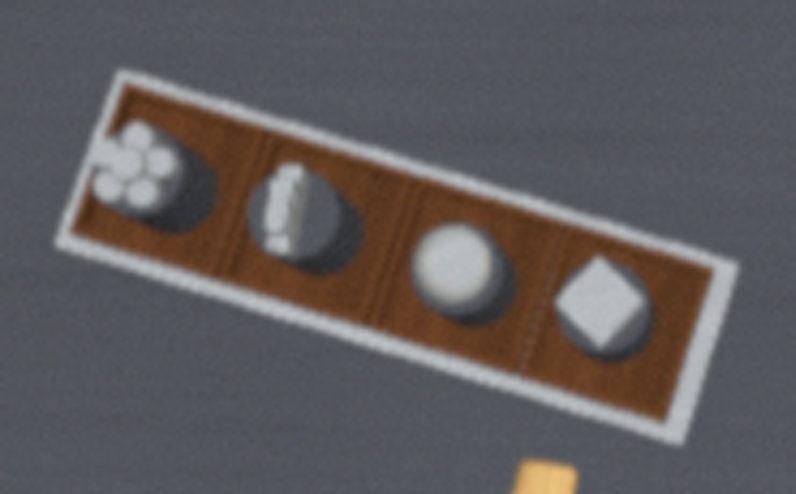

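View pics/z2.png

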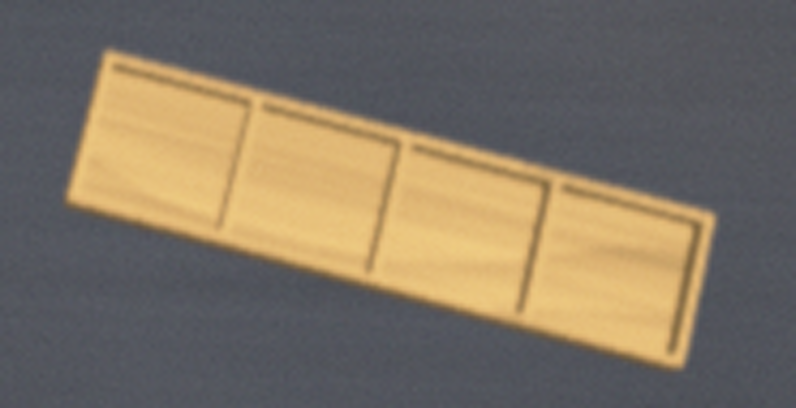

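View pics/z3.png

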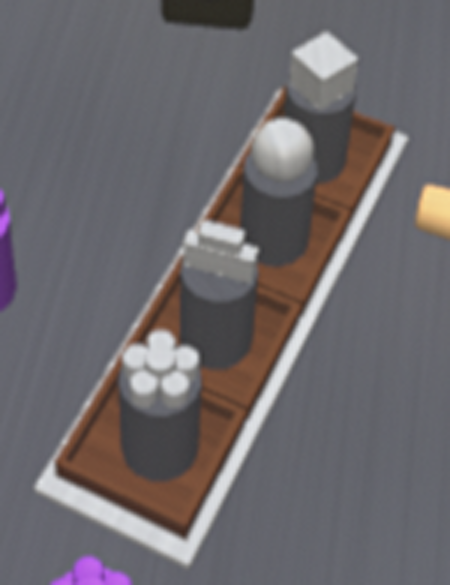

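Run:
```python
from h import *
f=lambda p,s,o:((p[0]+.5)/s-.5+o[0],(p[1]+.5)/s-.5+o[1])
rc=[ray('top',f(p,4.3,(365,175)),14)[:2] for p in [(106,50),(716,213),(686,370),(66,203)]]
rc=np.array(rc);print('rack',rc.round(1),rc.mean(0).round(1));
for i in range(4): d=rc[i]-rc[(i+1)%4];print(np.linalg.norm(d).round(1),np.degrees(np.arctan2(d[1],d[0])).round(1))
bc=np.array([ray('top',f(p,4.3,(140,205)),6)[:2] for p in [(121,69),(739,263),(683,445),(54,244)]])
print('bar',bc.round(1),bc.mean(0).round(1))
for i in range(4): d=bc[i]-bc[(i+1)%4];print(np.linalg.norm(d).round(1),np.degrees(np.arctan2(d[1],d[0])).round(1))
T=dict(rose=((133,165),86),blade=((286,208),96),ball=((452,262),81),block=((600,302),92))
S=dict(rose=((160,364),86),blade=((222,234),96),ball=((282,150),81),block=((323,56),92))
for k in T:
  print(k,ray('top',f(T[k][0],4.3,(140,205)),T[k][1])[:2].round(1),ray('side',f(S[k][0],3,(260,250)),S[k][1])[:2].round(1))
im=cv2.imread('pics/side0.png');a=cv2.resize(im[140:235,280:380],None,fx=6,fy=6,interpolation=cv2.INTER_CUBIC);cv2.imwrite('pics/z4.png',a)
```

```text
rack [[ 639.4  -75.1]
 [ 577.1 -328. ]
 [ 511.2 -313.1]
 [ 573.6  -58.9]] [ 575.3 -193.8]
260.4 76.2
67.5 -12.7
261.8 -103.8
67.8 166.1
bar [[566.5 320.8]
 [492.5  60.8]
 [417.5  81.4]
 [492.3 343. ]] [492.2 201.5]
270.4 74.1
77.7 -15.4
272.1 -106.0
77.4 163.4
rose [514.2 290.3] [513.9 300.5]
blade [498.1 229.4] [498.7 237.3]
ball [481.3 168.7] [480.1 172. ]
block [466.8 111.5] [467.8 116.9]
```

View pics/z4.png

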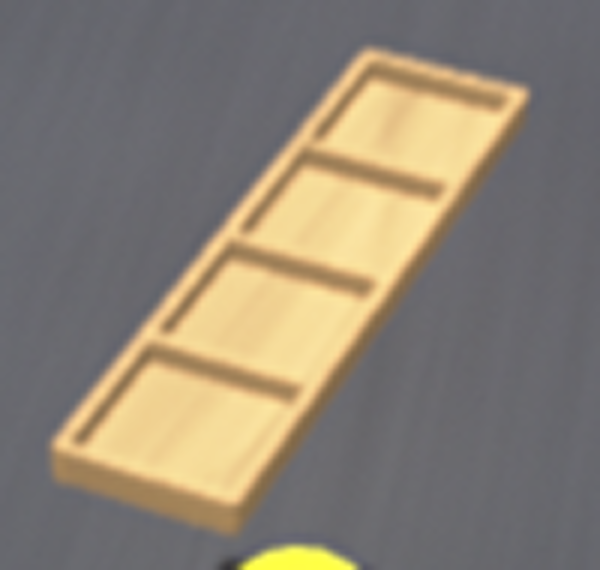

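Run:
```python
from h import *
f=lambda p,s,o:((p[0]+.5)/s-.5+o[0],(p[1]+.5)/s-.5+o[1])
rc=np.array([ray('side',f(p,6,(280,140)),14)[:2] for p in [(368,47),(530,92),(240,508),(52,440)]])
print('rack',rc.round(1),rc.mean(0).round(1))
bc=np.array([ray('side',f(p,3,(260,250)),6)[:2] for p in [(35,488),(188,565),(408,136)]])
print('bar',bc.round(1),'centre from diag',((bc[0]+bc[2])/2).round(1))
# base-of-socket bottom point in side view: underside centre z=10; near bottom-edge
for k,p in dict(rose=(158,478),blade=(218,367),ball=(277,262)).items():
  r=ray('side',f(p,3,(260,250)),10)[:2]; print(k,'front base',r.round(1))
print(-np.array(env.camera_info('side')['R']).T@np.array(env.camera_info('side')['t']))
# top view: socket-top circle z=68
f2=lambda p:f(p,4.3,(140,205))
for k,p in dict(blade=(294,216),ball=(460,268),block=(603,309)).items(): print(k,ray('top',f2(p),68)[:2].round(1))
```

```text
rack [[ 574.8 -324.1]
 [ 510.5 -306.2]
 [ 572.7  -53.5]
 [ 638.5  -73.9]] [ 574.1 -189.4]
bar [[566.  325.2]
 [492.2 346.5]
 [417.4  85.9]] centre from diag [491.7 205.6]
rose front base [512.4 311.9]
blade front base [495.6 251.2]
ball front base [476.5 186. ]
[449.99991392 621.28249634 620.94320511]
blade [498.8 232.1]
ball [480.5 167.3]
block [466.4 111.9]
```

Request:
jog_arm:
  series:
    - {"dx": 0.025, "dy": 0.033, "rz": 4.6, "gripper": 0.7}
    - {"dx": 0.026, "dy": 0.033, "rz": 4.6}
    - {"dx": 0.026, "dy": 0.033, "rz": 4.6}
    - {"dx": 0.026, "dy": 0.033, "rz": 4.6}
    - {"dx": 0.026, "dy": 0.033, "rz": 4.6}
    - {"dx": 0.026, "dy": 0.033, "rz": 4.6}
    - {"dx": 0.026, "dy": 0.033, "rz": 4.6}
    - {"dx": 0.026, "dy": 0.033, "rz": 4.6}
    - {"dx": 0.026, "dy": 0.033, "rz": 4.6}
    - {"dx": 0.026, "dy": 0.033, "rz": 4.6}
    - {"dx": 0.026, "dy": 0.033, "rz": 4.6}
    - {"dx": 0.026, "dy": 0.033, "rz": 4.1}

```text
$.series[0]: bad value
```

Request:
jog_arm:
  series:
    - {"dy": 0.04}
    - {"dy": 0.04}
    - {"dy": 0.04}
    - {"dy": 0.04}
    - {"dy": 0.04}
    - {"dy": 0.04}
    - {"dy": 0.04}
    - {"dy": 0.04}
    - {"dy": 0.04}
    - {"dy": 0.03}
    - {}
    - {}

```text
$.series[0]: bad value
```

Request:
jog_arm:
  series:
    - {"dx": 0.025, "dy": 0.033, "dz": 0, "rx": 0, "ry": 0, "rz": 4.6, "gripper": 0.7}

```text
t: 0.25
eef_pos: [245.8, -553.1, 193.4]
tcp_rot: [-1.571, -0.0, -1.13]
ft_force: [0.8, 1.4, 0.0]
opening: 0.961
```

Request:
jog_arm:
  series:
    - {"dx": 0.026, "dy": 0.033, "dz": 0, "rx": 0, "ry": 0, "rz": 4.6, "gripper": 0.7}
    - {"dx": 0.026, "dy": 0.033, "dz": 0, "rx": 0, "ry": 0, "rz": 4.6, "gripper": 0.7}
    - {"dx": 0.026, "dy": 0.033, "dz": 0, "rx": 0, "ry": 0, "rz": 4.6, "gripper": 0.7}
    - {"dx": 0.026, "dy": 0.033, "dz": 0, "rx": 0, "ry": 0, "rz": 4.6, "gripper": 0.7}
    - {"dx": 0.026, "dy": 0.033, "dz": 0, "rx": 0, "ry": 0, "rz": 4.6, "gripper": 0.7}
    - {"dx": 0.026, "dy": 0.033, "dz": 0, "rx": 0, "ry": 0, "rz": 4.6, "gripper": 0.7}
    - {"dx": 0.026, "dy": 0.033, "dz": 0, "rx": 0, "ry": 0, "rz": 4.6, "gripper": 0.7}
    - {"dx": 0.026, "dy": 0.033, "dz": 0, "rx": 0, "ry": 0, "rz": 4.6, "gripper": 0.7}
    - {"dx": 0.026, "dy": 0.033, "dz": 0, "rx": 0, "ry": 0, "rz": 4.6, "gripper": 0.7}
    - {"dx": 0.026, "dy": 0.033, "dz": 0, "rx": 0, "ry": 0, "rz": 4.6, "gripper": 0.7}
    - {"dx": 0.026, "dy": 0.033, "dz": 0, "rx": 0, "ry": 0, "rz": 4.1, "gripper": 0.7}

```text
t: 1.35
eef_pos: [534.2, -186.5, 194.1]
tcp_rot: [-1.571, 0.0, -0.249]
ft_force: [0.5, -1.7, -0.1]
opening: 0.7
```

Request:
jog_arm:
  series:
    - {"dx": 0, "dy": 0.04, "dz": 0, "rx": 0, "ry": 0, "rz": 0, "gripper": 0.7}
    - {"dx": 0, "dy": 0.04, "dz": 0, "rx": 0, "ry": 0, "rz": 0, "gripper": 0.7}
    - {"dx": 0, "dy": 0.04, "dz": 0, "rx": 0, "ry": 0, "rz": 0, "gripper": 0.7}
    - {"dx": 0, "dy": 0.04, "dz": 0, "rx": 0, "ry": 0, "rz": 0, "gripper": 0.7}
    - {"dx": 0, "dy": 0.04, "dz": 0, "rx": 0, "ry": 0, "rz": 0, "gripper": 0.7}
    - {"dx": 0, "dy": 0.04, "dz": 0, "rx": 0, "ry": 0, "rz": 0, "gripper": 0.7}
    - {"dx": 0, "dy": 0.04, "dz": 0, "rx": 0, "ry": 0, "rz": 0, "gripper": 0.7}
    - {"dx": 0, "dy": 0.04, "dz": 0, "rx": 0, "ry": 0, "rz": 0, "gripper": 0.7}
    - {"dx": 0, "dy": 0.03, "dz": 0, "rx": 0, "ry": 0, "rz": 0, "gripper": 0.7}
    - {"dx": 0, "dy": 0, "dz": 0, "rx": 0, "ry": 0, "rz": 0, "gripper": 0.7}
    - {"dx": 0, "dy": 0, "dz": 0, "rx": 0, "ry": 0, "rz": 0, "gripper": 0.7}

```text
t: 2.45
eef_pos: [533.2, 162.2, 193.9]
tcp_rot: [-1.571, 0.0, -0.251]
ft_force: [-0.3, 0.2, 0.6]
opening: 0.7
```

Run:
```python
from h import *
s=env.state();print(s['eef_pos'],s['tcp_rot'],s['ft_force'],s['opening'])
cv2.imwrite('pics/w1.png',env.read_camera('wrist')[:,:,::-1])
```

```text
[533.17178395 162.2117629  193.90949623] [-1.57120812e+00  3.23829143e-04 -2.50814822e-01] [-0.32227037  0.2143234   0.63793715] 0.6997645814054427
```

View pics/w1.png

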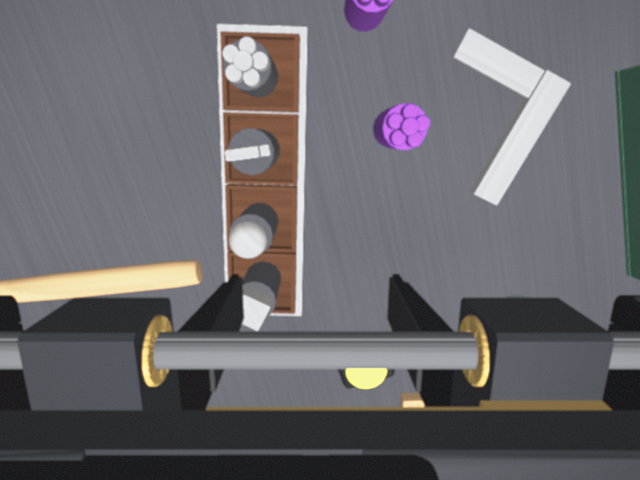

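```bash
cat >> h.py <<'E'
from scipy.spatial.transform import Rotation as Ro
def wray(s,uv,z):
    i=env.camera_info('wrist');K=np.array(i['camera_matrix']);M=np.array(i['mount'])
    R=Ro.from_euler('xyz',s['tcp_rot']).as_matrix(); c=R@M[:3,3]+s['eef_pos']
    d=R@M[:3,:3]@np.linalg.inv(K)@np.array([uv[0],uv[1],1.]); return (c+d*(z-c[2])/d[2])
E
python3 - <<'E'
from h import *
s=env.state()
for n,p,z in [('rose',(245,61),86),('blade',(249,153),96),('ball',(250,238),81),('b1',(218,25),6),('b2',(307,28),6),('b3',(301,316),6)]: print(n,wray(s,p,z)[:2].round(1))
E
```

```text
rose [515.3 291. ]
blade [501.6 230.3]
ball [480.8 167.2]
b1 [491.8 340.5]
b2 [565.7 319.2]
b3 [490.9  58.3]
```

Request:
jog_arm:
  series:
    - {"dx": -0.005, "dy": 0.033, "dz": 0, "rx": 0, "ry": 0, "rz": 0, "gripper": 0.7}
    - {"dx": -0.005, "dy": 0.033, "dz": 0, "rx": 0, "ry": 0, "rz": -0.5, "gripper": 0.7}
    - {"dx": -0.004, "dy": 0.033, "dz": 0, "rx": 0, "ry": 0, "rz": 0, "gripper": 0.7}
    - {"dx": -0.004, "dy": 0.031, "dz": 0, "rx": 0, "ry": 0, "rz": 0, "gripper": 0.7}
    - {"dx": 0, "dy": 0, "dz": -0.03, "rx": 0, "ry": 0, "rz": 0, "gripper": 0.7}
    - {"dx": 0, "dy": 0, "dz": -0.03, "rx": 0, "ry": 0, "rz": 0, "gripper": 0.7}
    - {"dx": 0, "dy": 0, "dz": -0.02, "rx": 0, "ry": 0, "rz": 0, "gripper": 0.7}
    - {"dx": 0, "dy": 0, "dz": 0, "rx": 0, "ry": 0, "rz": 0, "gripper": 0.7}

```text
t: 3.3
eef_pos: [514.7, 290.2, 111.8]
tcp_rot: [-1.574, 0.003, -0.263]
ft_force: [-0.8, -1.0, -0.0]
opening: 0.699
```

Run:
```python
from h import *
s=env.state();print(s['eef_pos'],s['tcp_rot'],s['ft_force'],s['opening'])
cv2.imwrite('pics/w2.png',env.read_camera('wrist')[:,:,::-1])
```

```text
[514.65991381 290.18604216 111.7890521 ] [-1.57375224  0.00349054 -0.26255177] [-0.80898768 -1.0032333  -0.0049716 ] 0.699447281528384
```

View pics/w2.png

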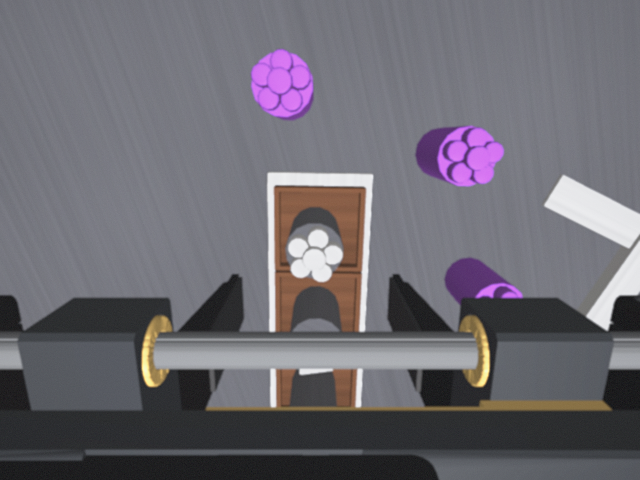

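Run:
```python
from h import *
s=env.state()
print(wray(s,(314,258),86), s['eef_pos'])
```

```text
[514.79060301 293.35710474  86.        ] [515.46112454 290.67309672 113.53243664]
```

Request:
jog_arm:
  series:
    - {"dx": 0, "dy": 0.002, "dz": -0.015, "rx": 0, "ry": 0, "rz": 0, "gripper": 0.7}
    - {"dx": 0, "dy": 0, "dz": -0.02, "rx": 0, "ry": 0, "rz": 0, "gripper": 0.7}
    - {"dx": 0, "dy": 0, "dz": -0.02, "rx": 0, "ry": 0, "rz": 0, "gripper": 0.7}
    - {"dx": 0, "dy": 0, "dz": -0.014, "rx": 0, "ry": 0, "rz": 0, "gripper": 0.7}
    - {"dx": 0, "dy": 0, "dz": 0, "rx": 0, "ry": 0, "rz": 0, "gripper": 0.7}
    - {"dx": 0, "dy": 0, "dz": 0, "rx": 0, "ry": 0, "rz": 0, "gripper": 0.7}
    - {"dx": 0, "dy": 0, "dz": 0, "rx": 0, "ry": 0, "rz": 0, "gripper": 0.3}
    - {"dx": 0, "dy": 0, "dz": 0, "rx": 0, "ry": 0, "rz": 0, "gripper": 0.3}
    - {"dx": 0, "dy": 0, "dz": 0, "rx": 0, "ry": 0, "rz": 0, "gripper": 0.2}
    - {"dx": 0, "dy": 0, "dz": 0, "rx": 0, "ry": 0, "rz": 0, "gripper": 0.1}
    - {"dx": 0, "dy": 0, "dz": 0, "rx": 0, "ry": 0, "rz": 0, "gripper": 0}
    - {"dx": 0, "dy": 0, "dz": 0, "rx": 0, "ry": 0, "rz": 0, "gripper": 0}

```text
t: 4.55
eef_pos: [515.3, 294.0, 45.3]
tcp_rot: [-1.571, -0.0, -0.261]
ft_force: [-1.7, 1.5, 2.2]
opening: 0.356
```

Run:
```python
from h import *
s=env.state();print(s['eef_pos'],s['tcp_rot'],s['ft_force'],s['opening'])
```

```text
[515.34516346 293.97045616  45.33022619] [-1.57072899e+00 -4.72902105e-05 -2.61023506e-01] [-1.65946885  1.47154319  2.21655629] 0.356133940704833
```

Request:
jog_arm:
  series:
    - {"dx": 0, "dy": 0, "dz": 0, "rx": 0, "ry": 0, "rz": 0, "gripper": 0}
    - {"dx": 0, "dy": 0, "dz": 0.01, "rx": 0, "ry": 0, "rz": 0, "gripper": 0}
    - {"dx": 0, "dy": 0, "dz": 0.02, "rx": 0, "ry": 0, "rz": 0, "gripper": 0}
    - {"dx": 0, "dy": 0, "dz": 0.03, "rx": 0, "ry": 0, "rz": 0, "gripper": 0}
    - {"dx": 0, "dy": 0, "dz": 0.03, "rx": 0, "ry": 0, "rz": 0, "gripper": 0}
    - {"dx": 0, "dy": 0, "dz": 0.03, "rx": 0, "ry": 0, "rz": 0, "gripper": 0}
    - {"dx": 0, "dy": 0, "dz": 0, "rx": 0, "ry": 0, "rz": 0, "gripper": 0}
    - {"dx": 0, "dy": 0, "dz": 0, "rx": 0, "ry": 0, "rz": 0, "gripper": 0}

```text
t: 5.35
eef_pos: [515.1, 293.7, 164.9]
tcp_rot: [-1.571, -0.0, -0.261]
ft_force: [-0.3, 0.5, -5.6]
opening: 0.359
```

Run:
```python
from h import *
s=env.state();print(s['eef_pos'],s['tcp_rot'],s['ft_force'],s['opening'])
a=env.read_camera('wrist')[:,:,::-1];b=env.read_camera('side')[:,:,::-1]
cv2.imwrite('pics/c3.png',np.hstack([a[140:440,150:490],cv2.resize(b[100:450,200:500],None,fx=.857*1.0,fy=.857)]))
```

```text
[515.10563834 293.69445642 164.91998478] [-1.57085245e+00 -1.25442725e-04 -2.61085764e-01] [-0.27273993  0.50593906 -5.57985683] 0.35866233235104705
```

View pics/c3.png

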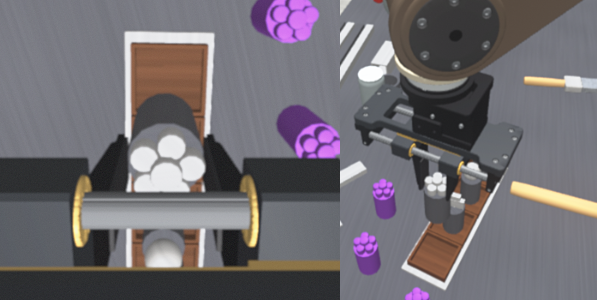

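Run:
```python
from h import *
s=env.state()
print(wray(s,(318,305),164.9-34-(45.3-44)+76)-s['eef_pos'], s['moment'])
```

```text
[ 1.63825179  3.80670405 41.98108292] [-0.02160431 -0.02236495  0.00450421]
```

Request:
jog_arm:
  series:
    - {"dx": 0, "dy": -0.02, "dz": 0, "rx": 0, "ry": 0, "rz": 0, "gripper": 0}
    - {"dx": 0, "dy": -0.035, "dz": 0, "rx": 0, "ry": 0, "rz": 0, "gripper": 0}
    - {"dx": 0, "dy": -0.04, "dz": 0, "rx": 0, "ry": 0, "rz": 0, "gripper": 0}
    - {"dx": 0, "dy": -0.04, "dz": 0, "rx": 0, "ry": 0, "rz": 0, "gripper": 0}
    - {"dx": 0, "dy": -0.04, "dz": 0, "rx": 0, "ry": 0, "rz": 0, "gripper": 0}
    - {"dx": 0, "dy": -0.04, "dz": 0, "rx": 0, "ry": 0, "rz": 0, "gripper": 0}
    - {"dx": 0.005, "dy": -0.04, "dz": 0, "rx": 0, "ry": 0, "rz": 0, "gripper": 0}
    - {"dx": 0.005, "dy": -0.04, "dz": 0, "rx": 0, "ry": 0, "rz": 0, "gripper": 0}
    - {"dx": 0.005, "dy": -0.04, "dz": 0, "rx": 0, "ry": 0, "rz": 0, "gripper": 0}
    - {"dx": 0.005, "dy": -0.04, "dz": 0, "rx": 0, "ry": 0, "rz": 0, "gripper": 0}
    - {"dx": 0.005, "dy": -0.04, "dz": 0, "rx": 0, "ry": 0, "rz": 0, "gripper": 0}
    - {"dx": 0.005, "dy": -0.04, "dz": 0, "rx": 0, "ry": 0, "rz": 0, "gripper": 0}

```text
t: 6.65
eef_pos: [544.8, -162.6, 163.6]
tcp_rot: [-1.57, 0.003, -0.261]
ft_force: [-0.1, 1.0, -5.0]
opening: 0.356
```

Request:
jog_arm:
  series:
    - {"dx": 0.004, "dy": -0.04, "dz": 0, "rx": 0, "ry": 0, "rz": 0.5, "gripper": 0}
    - {"dx": 0.003, "dy": -0.04, "dz": 0, "rx": 0, "ry": 0, "rz": 0.5, "gripper": 0}
    - {"dx": 0, "dy": -0.03, "dz": 0, "rx": 0, "ry": 0, "rz": 0, "gripper": 0}
    - {"dx": 0, "dy": -0.015, "dz": 0, "rx": 0, "ry": 0, "rz": 0, "gripper": 0}
    - {"dx": 0, "dy": 0, "dz": 0, "rx": 0, "ry": 0, "rz": 0, "gripper": 0}
    - {"dx": 0, "dy": 0, "dz": 0, "rx": 0, "ry": 0, "rz": 0, "gripper": 0}

```text
t: 7.25
eef_pos: [552.0, -285.2, 164.1]
tcp_rot: [-1.57, 0.002, -0.244]
ft_force: [-0.7, -0.3, -4.9]
opening: 0.357
```

Run:
```python
from h import *
s=env.state();print(s['eef_pos'],s['tcp_rot'],s['ft_force'],s['opening'])
a=env.read_camera('wrist')[:,:,::-1]
cv2.imwrite('pics/w4.png',a)
```

```text
[ 552.00317002 -285.18316792  164.14865254] [-1.56982618  0.00182074 -0.24376641] [-0.6735332  -0.33396805 -4.88103384] 0.3568281547069848
```

View pics/w4.png

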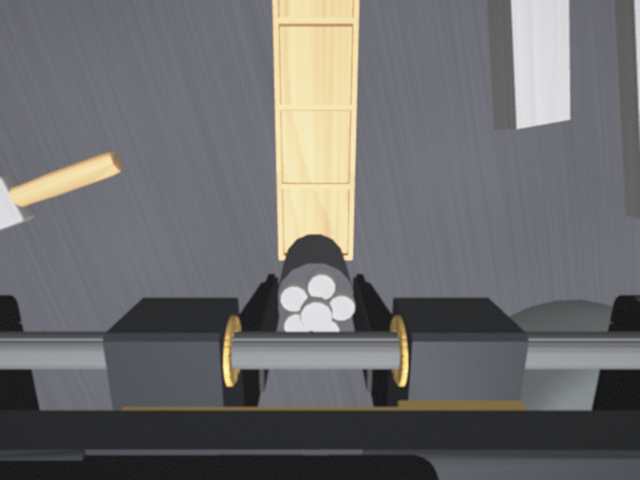

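Run:
```python
from h import *
s=env.state()
for p in [(316,20),(316,106.5),(316,183.5),(316,259),(274,20),(358,20),(278,255),(353,255)]:print(p,wray(s,p,14)[:2].round(1))
```

```text
(316, 20) [ 589.8 -131.7]
(316, 106.5) [ 574.5 -193.6]
(316, 183.5) [ 559.5 -254.4]
(316, 259) [ 543.3 -320.2]
(274, 20) [ 558.1 -123.8]
(358, 20) [ 621.4 -139.5]
(278, 255) [ 511.1 -308.4]
(353, 255) [ 576.5 -324.5]
```

Request:
jog_arm:
  series:
    - {"dx": 0, "dy": -0.001, "dz": -0.02, "rx": 0, "ry": 0, "rz": 0, "gripper": 0}
    - {"dx": 0, "dy": 0, "dz": -0.03, "rx": 0, "ry": 0, "rz": 0, "gripper": 0}
    - {"dx": 0, "dy": 0, "dz": -0.03, "rx": 0, "ry": 0, "rz": 0, "gripper": 0}
    - {"dx": 0, "dy": 0, "dz": -0.025, "rx": 0, "ry": 0, "rz": 0, "gripper": 0}
    - {"dx": 0, "dy": 0, "dz": -0.01, "rx": 0, "ry": 0, "rz": 0, "gripper": 0}
    - {"dx": 0, "dy": 0, "dz": -0.005, "rx": 0, "ry": 0, "rz": 0, "gripper": 0}
    - {"dx": 0, "dy": 0, "dz": 0, "rx": 0, "ry": 0, "rz": 0, "gripper": 0}
    - {"dx": 0, "dy": 0, "dz": 0, "rx": 0, "ry": 0, "rz": 0, "gripper": 0}

```text
t: 8.1
eef_pos: [553.0, -287.2, 46.3]
tcp_rot: [-1.571, -0.002, -0.243]
ft_force: [-0.4, -0.5, -3.9]
opening: 0.354
```

Request:
jog_arm:
  series:
    - {"dx": 0, "dy": 0, "dz": -0.004, "rx": 0, "ry": 0, "rz": 0, "gripper": 0}
    - {"dx": 0, "dy": 0, "dz": -0.001, "rx": 0, "ry": 0, "rz": 0, "gripper": 0}
    - {"dx": 0, "dy": 0, "dz": 0, "rx": 0, "ry": 0, "rz": 0, "gripper": 0}

```text
t: 8.4
eef_pos: [552.4, -287.1, 40.3]
tcp_rot: [-1.571, -0.0, -0.244]
ft_force: [-0.5, 0.6, -4.2]
opening: 0.356
```

Request:
jog_arm:
  series:
    - {"dx": 0, "dy": 0, "dz": -0.0006, "rx": 0, "ry": 0, "rz": 0, "gripper": 0}
    - {"dx": 0, "dy": 0, "dz": -0.0004, "rx": 0, "ry": 0, "rz": 0, "gripper": 0}
    - {"dx": 0, "dy": 0, "dz": 0, "rx": 0, "ry": 0, "rz": 0, "gripper": 0}

```text
t: 8.7
eef_pos: [552.5, -287.3, 39.5]
tcp_rot: [-1.571, -0.0, -0.244]
ft_force: [-0.5, -0.6, -0.8]
opening: 0.358
```

Contact (the load has gone off the wrist). Release and rise; pause to look.

Request:
jog_arm:
  series:
    - {"dx": 0, "dy": 0, "dz": 0, "rx": 0, "ry": 0, "rz": 0, "gripper": 0.4}
    - {"dx": 0, "dy": 0, "dz": 0, "rx": 0, "ry": 0, "rz": 0, "gripper": 0.55}
    - {"dx": 0, "dy": 0, "dz": 0, "rx": 0, "ry": 0, "rz": 0, "gripper": 0.7}
    - {"dx": 0, "dy": 0, "dz": 0, "rx": 0, "ry": 0, "rz": 0, "gripper": 0.7}
    - {"dx": 0, "dy": 0, "dz": 0.02, "rx": 0, "ry": 0, "rz": 0, "gripper": 0.7}
    - {"dx": 0, "dy": 0, "dz": 0.03, "rx": 0, "ry": 0, "rz": 0, "gripper": 0.7}
    - {"dx": 0, "dy": 0, "dz": 0.035, "rx": 0, "ry": 0, "rz": 0, "gripper": 0.7}
    - {"dx": 0, "dy": 0, "dz": 0.035, "rx": 0, "ry": 0, "rz": 0, "gripper": 0.7}
    - {"dx": 0, "dy": 0, "dz": 0, "rx": 0, "ry": 0, "rz": 0, "gripper": 0.7}
    - {"dx": 0, "dy": 0, "dz": 0, "rx": 0, "ry": 0, "rz": 0, "gripper": 0.7}

```text
t: 9.7
eef_pos: [552.5, -287.2, 159.7]
tcp_rot: [-1.571, -0.001, -0.244]
ft_force: [-0.1, 0.2, -0.7]
opening: 0.699
```

Run:
```python
from h import *
s=env.state();print(s['eef_pos'],s['tcp_rot'],s['ft_force'],s['opening'])
a=env.read_camera('wrist')[:,:,::-1];b=env.read_camera('side')[:,:,::-1]
cv2.imwrite('pics/c5.png',np.hstack([a[140:440,150:490],cv2.resize(b[80:380,200:500],(300,300))]))
```

```text
[ 552.50471267 -287.16885024  159.70277848] [-1.57130553e+00 -1.45327713e-03 -2.43551030e-01] [-0.14753152  0.15358809 -0.70303831] 0.6991607804178624
```

View pics/c5.png

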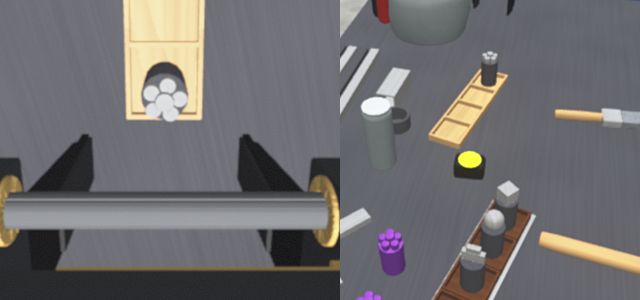

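Run:
```python
from h import *
s=env.state()
print(wray(s,(315,238),80))
```

```text
[ 551.47675508 -285.1710652    80.        ]
```

Request:
jog_arm:
  series:
    - {"dx": 0, "dy": 0.03, "dz": 0, "rx": 0, "ry": 0, "rz": 0, "gripper": 0.7}
    - {"dx": -0.005, "dy": 0.045, "dz": 0, "rx": 0, "ry": 0, "rz": 0, "gripper": 0.7}
    - {"dx": -0.005, "dy": 0.045, "dz": 0, "rx": 0, "ry": 0, "rz": 0, "gripper": 0.7}
    - {"dx": -0.005, "dy": 0.045, "dz": 0, "rx": 0, "ry": 0, "rz": 0, "gripper": 0.7}
    - {"dx": -0.005, "dy": 0.045, "dz": 0, "rx": 0, "ry": 0, "rz": 0, "gripper": 0.7}
    - {"dx": -0.005, "dy": 0.045, "dz": 0, "rx": 0, "ry": 0, "rz": 0, "gripper": 0.7}
    - {"dx": -0.005, "dy": 0.045, "dz": 0, "rx": 0, "ry": 0, "rz": 0, "gripper": 0.7}
    - {"dx": -0.005, "dy": 0.045, "dz": 0, "rx": 0, "ry": 0, "rz": 0, "gripper": 0.7}
    - {"dx": -0.005, "dy": 0.045, "dz": 0, "rx": 0, "ry": 0, "rz": 0, "gripper": 0.7}
    - {"dx": -0.005, "dy": 0.045, "dz": 0, "rx": 0, "ry": 0, "rz": 0, "gripper": 0.7}
    - {"dx": -0.005, "dy": 0.045, "dz": 0, "rx": 0, "ry": 0, "rz": -0.5, "gripper": 0.7}
    - {"dx": -0.003, "dy": 0.04, "dz": 0, "rx": 0, "ry": 0, "rz": -0.5, "gripper": 0.7}

```text
t: 11.0
eef_pos: [498.3, 234.8, 157.9]
tcp_rot: [-1.572, 0.002, -0.261]
ft_force: [0.6, -1.0, -1.1]
opening: 0.697
```

Request:
jog_arm:
  series:
    - {"dx": 0, "dy": 0, "dz": -0.015, "rx": 0, "ry": 0, "rz": 0, "gripper": 0.7}
    - {"dx": 0, "dy": 0, "dz": -0.02, "rx": 0, "ry": 0, "rz": 0, "gripper": 0.7}
    - {"dx": 0, "dy": 0, "dz": 0, "rx": 0, "ry": 0, "rz": 0, "gripper": 0.7}
    - {"dx": 0, "dy": 0, "dz": 0, "rx": 0, "ry": 0, "rz": 0, "gripper": 0.7}

```text
t: 11.4
eef_pos: [499.1, 232.7, 123.6]
tcp_rot: [-1.572, 0.002, -0.261]
ft_force: [0.6, 0.5, 0.4]
opening: 0.698
```

Run:
```python
from h import *
s=env.state();print(s['eef_pos'],s['tcp_rot'],s['ft_force'],s['opening'])
a=env.read_camera('wrist')[:,:,::-1]
cv2.imwrite('pics/w6.png',a)
```

```text
[499.12990206 232.70219024 123.57265921] [-1.57188038  0.00162023 -0.26122703] [0.55924894 0.5273166  0.43538479] 0.6975073372007742
```

View pics/w6.png

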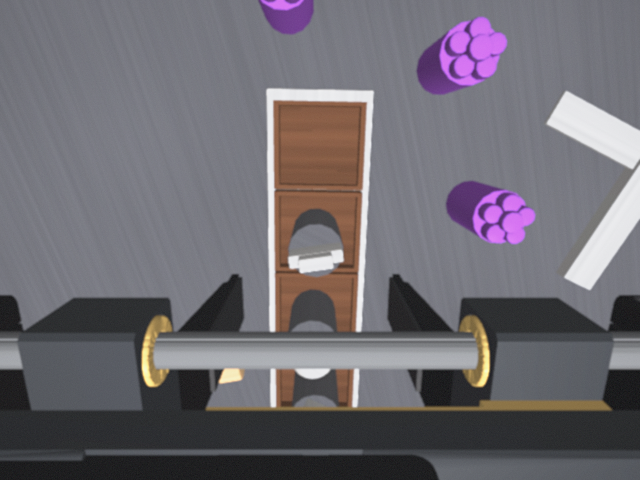

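Run:
```python
from h import *
s=env.state()
print(s['eef_pos'],wray(s,(316.5,260),96),wray(s,(315,249),68),'purple',wray(s,(503,217),76))
```

```text
[499.55452537 232.71528325 124.20987967] [499.95005295 233.67331164  96.        ] [498.73296738 232.56868276  68.        ] purple [616.19610244 224.79309633  76.        ]
```

Blade centred at about (499.5, 233); the arm is over it. Descend and grip.

Request:
jog_arm:
  series:
    - {"dx": 0, "dy": 0.0005, "dz": -0.02, "rx": 0, "ry": 0, "rz": 0, "gripper": 0.7}
    - {"dx": 0, "dy": 0, "dz": -0.03, "rx": 0, "ry": 0, "rz": 0, "gripper": 0.7}
    - {"dx": 0, "dy": 0, "dz": -0.02, "rx": 0, "ry": 0, "rz": 0, "gripper": 0.7}
    - {"dx": 0, "dy": 0, "dz": -0.01, "rx": 0, "ry": 0, "rz": 0, "gripper": 0.7}
    - {"dx": 0, "dy": 0, "dz": 0, "rx": 0, "ry": 0, "rz": 0, "gripper": 0.7}
    - {"dx": 0, "dy": 0, "dz": 0, "rx": 0, "ry": 0, "rz": 0, "gripper": 0.45}
    - {"dx": 0, "dy": 0, "dz": 0, "rx": 0, "ry": 0, "rz": 0, "gripper": 0.3}
    - {"dx": 0, "dy": 0, "dz": 0, "rx": 0, "ry": 0, "rz": 0, "gripper": 0.2}
    - {"dx": 0, "dy": 0, "dz": 0, "rx": 0, "ry": 0, "rz": 0, "gripper": 0}
    - {"dx": 0, "dy": 0, "dz": 0, "rx": 0, "ry": 0, "rz": 0, "gripper": 0}
    - {"dx": 0, "dy": 0, "dz": 0, "rx": 0, "ry": 0, "rz": 0, "gripper": 0}

```text
t: 12.55
eef_pos: [499.5, 233.5, 44.6]
tcp_rot: [-1.57, -0.0, -0.261]
ft_force: [-1.0, 0.1, 5.2]
opening: 0.359
```

Request:
jog_arm:
  series:
    - {"dx": 0, "dy": 0, "dz": 0.01, "rx": 0, "ry": 0, "rz": 0, "gripper": 0}
    - {"dx": 0, "dy": 0, "dz": 0.02, "rx": 0, "ry": 0, "rz": 0, "gripper": 0}
    - {"dx": 0, "dy": 0, "dz": 0.03, "rx": 0, "ry": 0, "rz": 0, "gripper": 0}
    - {"dx": 0, "dy": 0, "dz": 0.03, "rx": 0, "ry": 0, "rz": 0, "gripper": 0}
    - {"dx": 0, "dy": 0, "dz": 0.03, "rx": 0, "ry": 0, "rz": 0, "gripper": 0}
    - {"dx": 0, "dy": 0, "dz": 0, "rx": 0, "ry": 0, "rz": 0, "gripper": 0}

```text
t: 13.15
eef_pos: [500.7, 233.8, 167.8]
tcp_rot: [-1.568, -0.005, -0.261]
ft_force: [0.1, 0.1, -4.4]
opening: 0.36
```

Request:
jog_arm:
  series:
    - {"dx": 0, "dy": -0.02, "dz": 0, "rx": 0, "ry": 0, "rz": 0, "gripper": 0}
    - {"dx": 0.006, "dy": -0.04, "dz": 0, "rx": 0, "ry": 0, "rz": 0, "gripper": 0}
    - {"dx": 0.007, "dy": -0.045, "dz": 0, "rx": 0, "ry": 0, "rz": 0, "gripper": 0}
    - {"dx": 0.007, "dy": -0.045, "dz": 0, "rx": 0, "ry": 0, "rz": 0, "gripper": 0}
    - {"dx": 0.007, "dy": -0.045, "dz": 0, "rx": 0, "ry": 0, "rz": 0, "gripper": 0}
    - {"dx": 0.007, "dy": -0.045, "dz": 0, "rx": 0, "ry": 0, "rz": 0, "gripper": 0}
    - {"dx": 0.007, "dy": -0.045, "dz": 0, "rx": 0, "ry": 0, "rz": 0, "gripper": 0}
    - {"dx": 0.007, "dy": -0.045, "dz": 0, "rx": 0, "ry": 0, "rz": 0, "gripper": 0}
    - {"dx": 0.007, "dy": -0.045, "dz": 0, "rx": 0, "ry": 0, "rz": 0, "gripper": 0}
    - {"dx": 0.007, "dy": -0.045, "dz": 0, "rx": 0, "ry": 0, "rz": 0.5, "gripper": 0}
    - {"dx": 0.006, "dy": -0.028, "dz": 0, "rx": 0, "ry": 0, "rz": 0.5, "gripper": 0}
    - {"dx": 0, "dy": -0.01, "dz": 0, "rx": 0, "ry": 0, "rz": 0, "gripper": 0}

```text
t: 14.35
eef_pos: [567.0, -227.2, 162.5]
tcp_rot: [-1.571, 0.002, -0.246]
ft_force: [-0.3, 0.5, -4.1]
opening: 0.361
```

Request:
jog_arm:
  series:
    - {"dx": 0, "dy": 0, "dz": 0, "rx": 0, "ry": 0, "rz": 0, "gripper": 0}
    - {"dx": 0, "dy": 0, "dz": 0, "rx": 0, "ry": 0, "rz": 0, "gripper": 0}
    - {"dx": 0, "dy": 0, "dz": 0, "rx": 0, "ry": 0, "rz": 0, "gripper": 0}

```text
t: 14.65
eef_pos: [567.2, -223.1, 164.0]
tcp_rot: [-1.57, 0.001, -0.242]
ft_force: [0.3, -0.1, -4.8]
opening: 0.357
```

Run:
```python
from h import *
s=env.state();print(s['eef_pos'],s['tcp_rot'],s['ft_force'],s['opening'])
a=env.read_camera('wrist')[:,:,::-1]
cv2.imwrite('pics/w7.png',a)
```

```text
[ 567.22338779 -223.14143246  163.99898461] [-1.57049521e+00  5.85427207e-04 -2.42362344e-01] [ 0.28330412 -0.08473776 -4.83731542] 0.35651756845180055
```

View pics/w7.png

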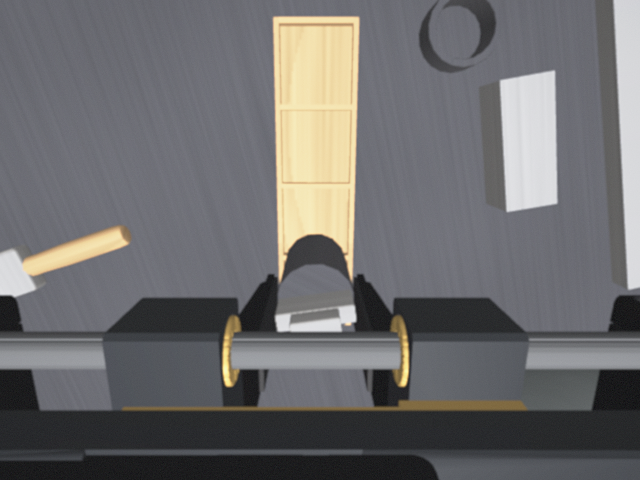

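Request:
jog_arm:
  series:
    - {"dx": 0, "dy": -0.001, "dz": -0.02, "rx": 0, "ry": 0, "rz": 0, "gripper": 0}
    - {"dx": 0, "dy": 0, "dz": -0.03, "rx": 0, "ry": 0, "rz": 0, "gripper": 0}
    - {"dx": 0, "dy": 0, "dz": -0.03, "rx": 0, "ry": 0, "rz": 0, "gripper": 0}
    - {"dx": 0, "dy": 0, "dz": -0.025, "rx": 0, "ry": 0, "rz": 0, "gripper": 0}
    - {"dx": 0, "dy": 0, "dz": -0.015, "rx": 0, "ry": 0, "rz": 0, "gripper": 0}
    - {"dx": 0, "dy": 0, "dz": -0.003, "rx": 0, "ry": 0, "rz": 0, "gripper": 0}
    - {"dx": 0, "dy": 0, "dz": 0, "rx": 0, "ry": 0, "rz": 0, "gripper": 0}
    - {"dx": 0, "dy": 0, "dz": 0, "rx": 0, "ry": 0, "rz": 0, "gripper": 0}

```text
t: 15.5
eef_pos: [568.0, -225.5, 42.2]
tcp_rot: [-1.571, -0.002, -0.243]
ft_force: [-0.8, -0.2, -3.8]
opening: 0.36
```

Request:
jog_arm:
  series:
    - {"dx": 0, "dy": 0, "dz": -0.001, "rx": 0, "ry": 0, "rz": 0, "gripper": 0}
    - {"dx": 0, "dy": 0, "dz": 0, "rx": 0, "ry": 0, "rz": 0, "gripper": 0}

```text
t: 15.7
eef_pos: [567.7, -225.7, 40.8]
tcp_rot: [-1.571, -0.001, -0.243]
ft_force: [-0.2, -0.3, -4.4]
opening: 0.361
```

Request:
jog_arm:
  series:
    - {"dx": 0, "dy": 0, "dz": -0.001, "rx": 0, "ry": 0, "rz": 0, "gripper": 0}
    - {"dx": 0, "dy": 0, "dz": -0.0006, "rx": 0, "ry": 0, "rz": 0, "gripper": 0}
    - {"dx": 0, "dy": 0, "dz": 0, "rx": 0, "ry": 0, "rz": 0, "gripper": 0}

```text
t: 16.0
eef_pos: [567.5, -225.7, 38.7]
tcp_rot: [-1.571, -0.0, -0.244]
ft_force: [0.1, -0.7, -2.2]
opening: 0.358
```

Request:
jog_arm:
  series:
    - {"dx": 0, "dy": 0, "dz": -0.0003, "rx": 0, "ry": 0, "rz": 0, "gripper": 0}
    - {"dx": 0, "dy": 0, "dz": 0, "rx": 0, "ry": 0, "rz": 0, "gripper": 0.4}
    - {"dx": 0, "dy": 0, "dz": 0, "rx": 0, "ry": 0, "rz": 0, "gripper": 0.55}
    - {"dx": 0, "dy": 0, "dz": 0, "rx": 0, "ry": 0, "rz": 0, "gripper": 0.7}
    - {"dx": 0, "dy": 0, "dz": 0, "rx": 0, "ry": 0, "rz": 0, "gripper": 0.7}
    - {"dx": 0, "dy": 0, "dz": 0.02, "rx": 0, "ry": 0, "rz": 0, "gripper": 0.7}
    - {"dx": 0, "dy": 0, "dz": 0.03, "rx": 0, "ry": 0, "rz": 0, "gripper": 0.7}
    - {"dx": 0, "dy": 0, "dz": 0.035, "rx": 0, "ry": 0, "rz": 0, "gripper": 0.7}
    - {"dx": 0, "dy": 0, "dz": 0.035, "rx": 0, "ry": 0, "rz": 0, "gripper": 0.7}
    - {"dx": 0, "dy": 0, "dz": 0, "rx": 0, "ry": 0, "rz": 0, "gripper": 0.7}
    - {"dx": 0, "dy": 0, "dz": 0, "rx": 0, "ry": 0, "rz": 0, "gripper": 0.7}

```text
t: 17.1
eef_pos: [567.5, -225.7, 158.7]
tcp_rot: [-1.571, -0.001, -0.244]
ft_force: [0.7, 0.1, -0.8]
opening: 0.702
```

Run:
```python
from h import *
s=env.state();print(s['eef_pos'],s['tcp_rot'],s['ft_force'],s['opening'])
a=env.read_camera('wrist')[:,:,::-1];b=env.read_camera('side')[:,:,::-1]
cv2.imwrite('pics/c8.png',np.hstack([a[140:440,150:490],cv2.resize(b[80:380,200:500],(300,300))]))
```

```text
[ 567.51005119 -225.65759593  158.724561  ] [-1.57111875e+00 -1.41230851e-03 -2.43600341e-01] [ 0.7157324   0.12296811 -0.83206872] 0.7019204346780265
```

View pics/c8.png

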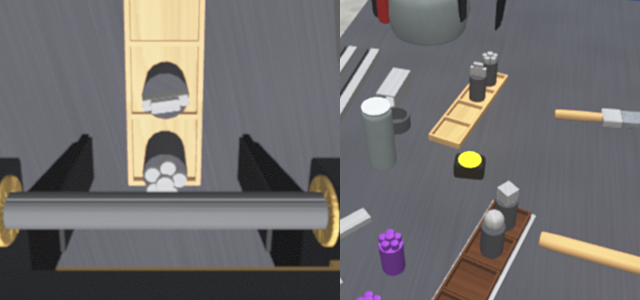

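Request:
jog_arm:
  series:
    - {"dx": 0, "dy": 0.02, "dz": 0, "rx": 0, "ry": 0, "rz": 0, "gripper": 0.7}
    - {"dx": -0.009, "dy": 0.04, "dz": 0, "rx": 0, "ry": 0, "rz": 0, "gripper": 0.7}
    - {"dx": -0.01, "dy": 0.042, "dz": 0, "rx": 0, "ry": 0, "rz": 0, "gripper": 0.7}
    - {"dx": -0.01, "dy": 0.042, "dz": 0, "rx": 0, "ry": 0, "rz": 0, "gripper": 0.7}
    - {"dx": -0.01, "dy": 0.042, "dz": 0, "rx": 0, "ry": 0, "rz": 0, "gripper": 0.7}
    - {"dx": -0.01, "dy": 0.042, "dz": 0, "rx": 0, "ry": 0, "rz": 0, "gripper": 0.7}
    - {"dx": -0.01, "dy": 0.042, "dz": 0, "rx": 0, "ry": 0, "rz": 0, "gripper": 0.7}
    - {"dx": -0.01, "dy": 0.042, "dz": 0, "rx": 0, "ry": 0, "rz": 0, "gripper": 0.7}
    - {"dx": -0.01, "dy": 0.042, "dz": 0, "rx": 0, "ry": 0, "rz": -0.5, "gripper": 0.7}
    - {"dx": -0.008, "dy": 0.041, "dz": 0, "rx": 0, "ry": 0, "rz": -0.5, "gripper": 0.7}
    - {"dx": 0, "dy": 0, "dz": 0, "rx": 0, "ry": 0, "rz": 0, "gripper": 0.7}

```text
t: 18.3
eef_pos: [478.3, 173.6, 157.5]
tcp_rot: [-1.571, 0.002, -0.257]
ft_force: [0.7, 0.2, -0.5]
opening: 0.701
```

Request:
jog_arm:
  series:
    - {"dx": 0, "dy": 0, "dz": -0.015, "rx": 0, "ry": 0, "rz": 0, "gripper": 0.7}
    - {"dx": 0, "dy": 0, "dz": -0.02, "rx": 0, "ry": 0, "rz": 0, "gripper": 0.7}
    - {"dx": 0, "dy": 0, "dz": 0, "rx": 0, "ry": 0, "rz": 0, "gripper": 0.7}
    - {"dx": 0, "dy": 0, "dz": 0, "rx": 0, "ry": 0, "rz": 0, "gripper": 0.7}

```text
t: 18.7
eef_pos: [480.0, 169.3, 123.0]
tcp_rot: [-1.572, 0.001, -0.261]
ft_force: [0.3, 0.3, -0.1]
opening: 0.703
```

Run:
```python
from h import *
s=env.state();print(s['eef_pos'],s['tcp_rot'],s['ft_force'],s['opening'])
print(wray(s,(316,258),80))
a=env.read_camera('wrist')[:,:,::-1]
cv2.imwrite('pics/w9.png',a)
```

```text
[480.03530585 169.28454604 123.04107523] [-1.57151028e+00  1.28651412e-03 -2.61172186e-01] [ 0.33144778  0.26935248 -0.07763609] 0.7033032550428867
[479.25957124 167.02227595  80.        ]
```

View pics/w9.png

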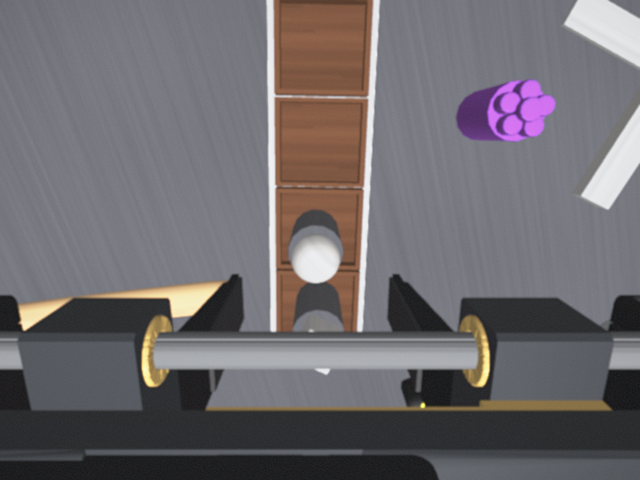

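Request:
jog_arm:
  series:
    - {"dx": -0.0005, "dy": -0.002, "dz": -0.02, "rx": 0, "ry": 0, "rz": 0, "gripper": 0.7}
    - {"dx": 0, "dy": 0, "dz": -0.03, "rx": 0, "ry": 0, "rz": 0, "gripper": 0.7}
    - {"dx": 0, "dy": 0, "dz": -0.02, "rx": 0, "ry": 0, "rz": 0, "gripper": 0.7}
    - {"dx": 0, "dy": 0, "dz": -0.0095, "rx": 0, "ry": 0, "rz": 0, "gripper": 0.7}
    - {"dx": 0, "dy": 0, "dz": 0, "rx": 0, "ry": 0, "rz": 0, "gripper": 0.7}
    - {"dx": 0, "dy": 0, "dz": 0, "rx": 0, "ry": 0, "rz": 0, "gripper": 0.45}
    - {"dx": 0, "dy": 0, "dz": 0, "rx": 0, "ry": 0, "rz": 0, "gripper": 0.3}
    - {"dx": 0, "dy": 0, "dz": 0, "rx": 0, "ry": 0, "rz": 0, "gripper": 0.2}
    - {"dx": 0, "dy": 0, "dz": 0, "rx": 0, "ry": 0, "rz": 0, "gripper": 0}
    - {"dx": 0, "dy": 0, "dz": 0, "rx": 0, "ry": 0, "rz": 0, "gripper": 0}
    - {"dx": 0, "dy": 0, "dz": 0, "rx": 0, "ry": 0, "rz": 0, "gripper": 0}

```text
t: 19.85
eef_pos: [480.0, 167.4, 44.1]
tcp_rot: [-1.571, -0.0, -0.261]
ft_force: [-0.2, -0.3, 6.1]
opening: 0.36
```

Request:
jog_arm:
  series:
    - {"dx": 0, "dy": 0, "dz": 0.01, "rx": 0, "ry": 0, "rz": 0, "gripper": 0}
    - {"dx": 0, "dy": 0, "dz": 0.02, "rx": 0, "ry": 0, "rz": 0, "gripper": 0}
    - {"dx": 0, "dy": 0, "dz": 0.03, "rx": 0, "ry": 0, "rz": 0, "gripper": 0}
    - {"dx": 0, "dy": 0, "dz": 0.03, "rx": 0, "ry": 0, "rz": 0, "gripper": 0}
    - {"dx": 0, "dy": 0, "dz": 0.03, "rx": 0, "ry": 0, "rz": 0, "gripper": 0}
    - {"dx": 0, "dy": 0, "dz": 0, "rx": 0, "ry": 0, "rz": 0, "gripper": 0}

```text
t: 20.45
eef_pos: [481.2, 167.7, 167.3]
tcp_rot: [-1.568, -0.005, -0.261]
ft_force: [-0.0, 1.3, -4.4]
opening: 0.361
```

Request:
jog_arm:
  series:
    - {"dx": 0.004, "dy": -0.02, "dz": 0, "rx": 0, "ry": 0, "rz": 0, "gripper": 0}
    - {"dx": 0.012, "dy": -0.038, "dz": 0, "rx": 0, "ry": 0, "rz": 0, "gripper": 0}
    - {"dx": 0.012, "dy": -0.038, "dz": 0, "rx": 0, "ry": 0, "rz": 0, "gripper": 0}
    - {"dx": 0.012, "dy": -0.038, "dz": 0, "rx": 0, "ry": 0, "rz": 0, "gripper": 0}
    - {"dx": 0.012, "dy": -0.038, "dz": 0, "rx": 0, "ry": 0, "rz": 0, "gripper": 0}
    - {"dx": 0.012, "dy": -0.038, "dz": 0, "rx": 0, "ry": 0, "rz": 0, "gripper": 0}
    - {"dx": 0.012, "dy": -0.038, "dz": 0, "rx": 0, "ry": 0, "rz": 0, "gripper": 0}
    - {"dx": 0.012, "dy": -0.038, "dz": 0, "rx": 0, "ry": 0, "rz": 0.5, "gripper": 0}
    - {"dx": 0.012, "dy": -0.034, "dz": 0, "rx": 0, "ry": 0, "rz": 0.5, "gripper": 0}
    - {"dx": 0.003, "dy": -0.011, "dz": 0, "rx": 0, "ry": 0, "rz": 0, "gripper": 0}
    - {"dx": 0, "dy": 0, "dz": 0, "rx": 0, "ry": 0, "rz": 0, "gripper": 0}
    - {"dx": 0, "dy": 0, "dz": 0, "rx": 0, "ry": 0, "rz": 0, "gripper": 0}

```text
t: 21.65
eef_pos: [582.1, -162.6, 162.9]
tcp_rot: [-1.57, 0.002, -0.244]
ft_force: [0.4, 0.2, -3.7]
opening: 0.362
```

Run:
```python
from h import *
s=env.state();print(s['eef_pos'],s['tcp_rot'],s['ft_force'],s['opening'])
a=env.read_camera('wrist')[:,:,::-1]
cv2.imwrite('pics/w10.png',a)
```

```text
[ 582.11389815 -162.58385322  162.93592505] [-1.57027163  0.00188014 -0.2436524 ] [ 0.44248168  0.22488345 -3.73010305] 0.36227976627355324
```

View pics/w10.png

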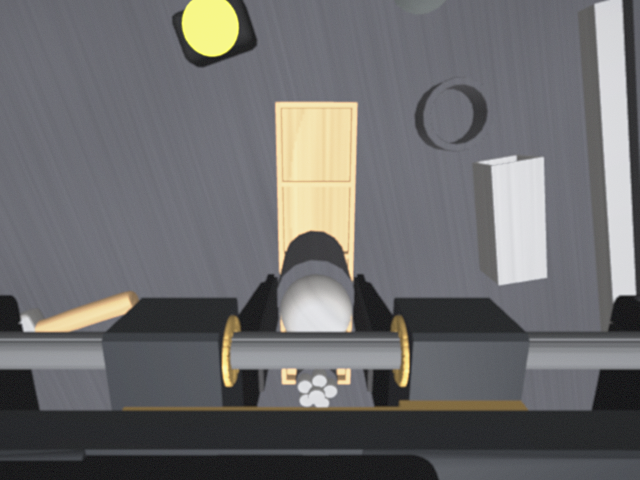

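Request:
jog_arm:
  series:
    - {"dx": 0, "dy": 0, "dz": -0.02, "rx": 0, "ry": 0, "rz": 0, "gripper": 0}
    - {"dx": 0, "dy": 0, "dz": -0.03, "rx": 0, "ry": 0, "rz": 0, "gripper": 0}
    - {"dx": 0, "dy": 0, "dz": -0.03, "rx": 0, "ry": 0, "rz": 0, "gripper": 0}
    - {"dx": 0, "dy": 0, "dz": -0.025, "rx": 0, "ry": 0, "rz": 0, "gripper": 0}
    - {"dx": 0, "dy": 0, "dz": -0.015, "rx": 0, "ry": 0, "rz": 0, "gripper": 0}
    - {"dx": 0, "dy": 0, "dz": -0.003, "rx": 0, "ry": 0, "rz": 0, "gripper": 0}
    - {"dx": 0, "dy": 0, "dz": 0, "rx": 0, "ry": 0, "rz": 0, "gripper": 0}
    - {"dx": 0, "dy": 0, "dz": 0, "rx": 0, "ry": 0, "rz": 0, "gripper": 0}
    - {"dx": 0, "dy": 0, "dz": -0.001, "rx": 0, "ry": 0, "rz": 0, "gripper": 0}
    - {"dx": 0, "dy": 0, "dz": 0, "rx": 0, "ry": 0, "rz": 0, "gripper": 0}

```text
t: 22.7
eef_pos: [583.1, -163.6, 40.4]
tcp_rot: [-1.571, -0.001, -0.244]
ft_force: [0.1, -0.2, -4.4]
opening: 0.36
```

Request:
jog_arm:
  series:
    - {"dx": 0, "dy": 0, "dz": -0.001, "rx": 0, "ry": 0, "rz": 0, "gripper": 0}
    - {"dx": 0, "dy": 0, "dz": -0.0006, "rx": 0, "ry": 0, "rz": 0, "gripper": 0}
    - {"dx": 0, "dy": 0, "dz": 0, "rx": 0, "ry": 0, "rz": 0, "gripper": 0}

```text
t: 23.0
eef_pos: [582.9, -163.7, 38.3]
tcp_rot: [-1.571, -0.0, -0.244]
ft_force: [-0.4, 0.3, -1.8]
opening: 0.361
```

Request:
jog_arm:
  series:
    - {"dx": 0, "dy": 0, "dz": -0.0003, "rx": 0, "ry": 0, "rz": 0, "gripper": 0}
    - {"dx": 0, "dy": 0, "dz": 0, "rx": 0, "ry": 0, "rz": 0, "gripper": 0.4}
    - {"dx": 0, "dy": 0, "dz": 0, "rx": 0, "ry": 0, "rz": 0, "gripper": 0.55}
    - {"dx": 0, "dy": 0, "dz": 0, "rx": 0, "ry": 0, "rz": 0, "gripper": 0.7}
    - {"dx": 0, "dy": 0, "dz": 0, "rx": 0, "ry": 0, "rz": 0, "gripper": 0.7}
    - {"dx": 0, "dy": 0, "dz": 0.02, "rx": 0, "ry": 0, "rz": 0, "gripper": 0.7}
    - {"dx": 0, "dy": 0, "dz": 0.03, "rx": 0, "ry": 0, "rz": 0, "gripper": 0.7}
    - {"dx": 0, "dy": 0, "dz": 0.035, "rx": 0, "ry": 0, "rz": 0, "gripper": 0.7}
    - {"dx": 0, "dy": 0, "dz": 0.035, "rx": 0, "ry": 0, "rz": 0, "gripper": 0.7}
    - {"dx": 0, "dy": 0, "dz": 0, "rx": 0, "ry": 0, "rz": 0, "gripper": 0.7}
    - {"dx": 0, "dy": 0, "dz": 0, "rx": 0, "ry": 0, "rz": 0, "gripper": 0.7}

```text
t: 24.1
eef_pos: [583.0, -163.6, 158.3]
tcp_rot: [-1.571, -0.001, -0.244]
ft_force: [-1.2, 0.5, -1.3]
opening: 0.701
```

Run:
```python
from h import *
s=env.state();print(s['eef_pos'],s['tcp_rot'],s['ft_force'],s['opening'])
a=env.read_camera('wrist')[:,:,::-1];b=env.read_camera('side')[:,:,::-1]
cv2.imwrite('pics/c11.png',np.hstack([a[140:440,150:490],cv2.resize(b[80:380,200:500],(300,300))]))
```

```text
[ 583.02963288 -163.61209441  158.31157387] [-1.57099931e+00 -1.45487820e-03 -2.43520991e-01] [-1.24966525  0.46699069 -1.26096181] 0.7014930055978914
```

View pics/c11.png

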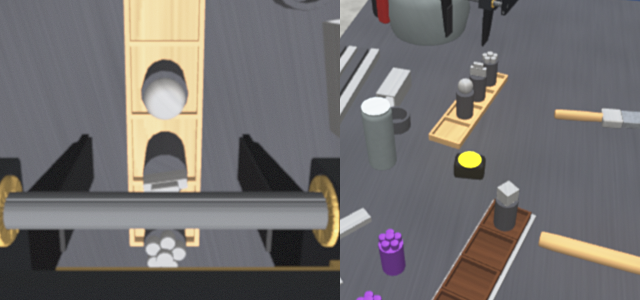

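Request:
jog_arm:
  series:
    - {"dx": -0.006, "dy": 0.02, "dz": 0, "rx": 0, "ry": 0, "rz": 0, "gripper": 0.7}
    - {"dx": -0.016, "dy": 0.037, "dz": 0, "rx": 0, "ry": 0, "rz": 0, "gripper": 0.7}
    - {"dx": -0.016, "dy": 0.037, "dz": 0, "rx": 0, "ry": 0, "rz": 0, "gripper": 0.7}
    - {"dx": -0.016, "dy": 0.037, "dz": 0, "rx": 0, "ry": 0, "rz": 0, "gripper": 0.7}
    - {"dx": -0.016, "dy": 0.037, "dz": 0, "rx": 0, "ry": 0, "rz": 0, "gripper": 0.7}
    - {"dx": -0.016, "dy": 0.037, "dz": 0, "rx": 0, "ry": 0, "rz": 0, "gripper": 0.7}
    - {"dx": -0.016, "dy": 0.037, "dz": 0, "rx": 0, "ry": 0, "rz": -0.5, "gripper": 0.7}
    - {"dx": -0.014, "dy": 0.034, "dz": 0, "rx": 0, "ry": 0, "rz": -0.5, "gripper": 0.7}
    - {"dx": 0, "dy": 0, "dz": -0.015, "rx": 0, "ry": 0, "rz": 0, "gripper": 0.7}
    - {"dx": 0, "dy": 0, "dz": -0.02, "rx": 0, "ry": 0, "rz": 0, "gripper": 0.7}
    - {"dx": 0, "dy": 0, "dz": 0, "rx": 0, "ry": 0, "rz": 0, "gripper": 0.7}
    - {"dx": 0, "dy": 0, "dz": 0, "rx": 0, "ry": 0, "rz": 0, "gripper": 0.7}

```text
t: 25.4
eef_pos: [466.3, 112.7, 122.6]
tcp_rot: [-1.571, 0.002, -0.261]
ft_force: [-0.1, -0.2, 1.2]
opening: 0.697
```

Run:
```python
from h import *
s=env.state();print(s['eef_pos'],s['tcp_rot'],s['ft_force'],s['opening'])
print(wray(s,(316,258),92),wray(s,(316,250),68))
a=env.read_camera('wrist')[:,:,::-1]
cv2.imwrite('pics/w12.png',a)
```

```text
[466.29061467 112.6705027  122.58137655] [-1.57139413  0.00159167 -0.26083688] [-0.08991401 -0.18310836  1.22655033] 0.6970676770594308
[466.49198104 114.16382039  92.        ] [465.97213734 112.16204982  68.        ]
```

View pics/w12.png

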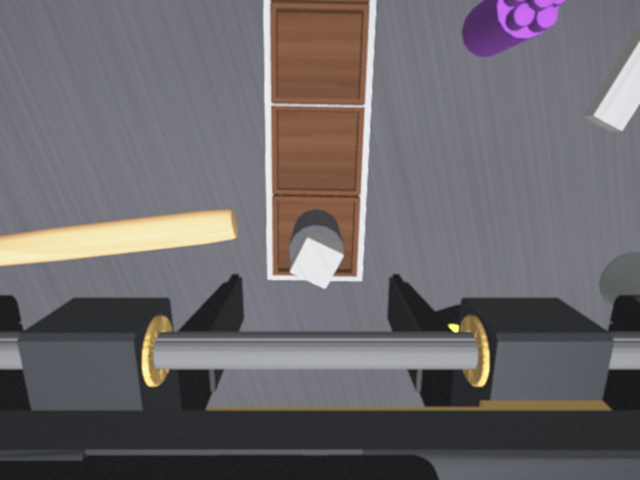

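Run:
```python
from h import *
s=env.state()
R=Ro.from_euler('xyz',s['tcp_rot']).as_matrix()
for p in [(238,222),(237,238)]:print(((wray(s,p,18)-s['eef_pos'])@R).round(1))
print(((wray(s,(316,262),92)-s['eef_pos'])@R).round(1))
```

```text
[-59.5 105.1   7.1]
[-60.9 105.1  -5.5]
[-0.1 31.1 -1.1]
```

Request:
jog_arm:
  series:
    - {"dx": 0, "dy": -0.0005, "dz": -0.02, "rx": 0, "ry": 0, "rz": 0, "gripper": 0.65}
    - {"dx": 0, "dy": 0, "dz": -0.03, "rx": 0, "ry": 0, "rz": 0, "gripper": 0.65}
    - {"dx": 0, "dy": 0, "dz": -0.02, "rx": 0, "ry": 0, "rz": 0, "gripper": 0.65}
    - {"dx": 0, "dy": 0, "dz": -0.009, "rx": 0, "ry": 0, "rz": 0, "gripper": 0.65}
    - {"dx": 0, "dy": 0, "dz": 0, "rx": 0, "ry": 0, "rz": 0, "gripper": 0.65}
    - {"dx": 0, "dy": 0, "dz": 0, "rx": 0, "ry": 0, "rz": 0, "gripper": 0.45}
    - {"dx": 0, "dy": 0, "dz": 0, "rx": 0, "ry": 0, "rz": 0, "gripper": 0.3}
    - {"dx": 0, "dy": 0, "dz": 0, "rx": 0, "ry": 0, "rz": 0, "gripper": 0.2}
    - {"dx": 0, "dy": 0, "dz": 0, "rx": 0, "ry": 0, "rz": 0, "gripper": 0}
    - {"dx": 0, "dy": 0, "dz": 0, "rx": 0, "ry": 0, "rz": 0, "gripper": 0}
    - {"dx": 0, "dy": 0, "dz": 0, "rx": 0, "ry": 0, "rz": 0, "gripper": 0}

```text
t: 26.55
eef_pos: [467.0, 111.9, 44.3]
tcp_rot: [-1.571, -0.001, -0.261]
ft_force: [-1.1, 1.1, 6.3]
opening: 0.359
```

Request:
jog_arm:
  series:
    - {"dx": 0, "dy": 0, "dz": 0.01, "rx": 0, "ry": 0, "rz": 0, "gripper": 0}
    - {"dx": 0, "dy": 0, "dz": 0.02, "rx": 0, "ry": 0, "rz": 0, "gripper": 0}
    - {"dx": 0, "dy": 0, "dz": 0.03, "rx": 0, "ry": 0, "rz": 0, "gripper": 0}
    - {"dx": 0, "dy": 0, "dz": 0.03, "rx": 0, "ry": 0, "rz": 0, "gripper": 0}
    - {"dx": 0, "dy": 0, "dz": 0.03, "rx": 0, "ry": 0, "rz": 0, "gripper": 0}
    - {"dx": 0, "dy": 0, "dz": 0, "rx": 0, "ry": 0, "rz": 0, "gripper": 0}

```text
t: 27.15
eef_pos: [468.2, 112.1, 167.2]
tcp_rot: [-1.569, -0.005, -0.261]
ft_force: [0.8, 0.7, -5.5]
opening: 0.361
```

Request:
jog_arm:
  series:
    - {"dx": 0.01, "dy": -0.016, "dz": 0, "rx": 0, "ry": 0, "rz": 0, "gripper": 0}
    - {"dx": 0.021, "dy": -0.034, "dz": 0, "rx": 0, "ry": 0, "rz": 0, "gripper": 0}
    - {"dx": 0.021, "dy": -0.034, "dz": 0, "rx": 0, "ry": 0, "rz": 0, "gripper": 0}
    - {"dx": 0.021, "dy": -0.034, "dz": 0, "rx": 0, "ry": 0, "rz": 0, "gripper": 0}
    - {"dx": 0.021, "dy": -0.034, "dz": 0, "rx": 0, "ry": 0, "rz": 0.5, "gripper": 0}
    - {"dx": 0.021, "dy": -0.034, "dz": 0, "rx": 0, "ry": 0, "rz": 0.5, "gripper": 0}
    - {"dx": 0.015, "dy": -0.026, "dz": 0, "rx": 0, "ry": 0, "rz": 0, "gripper": 0}
    - {"dx": 0, "dy": 0, "dz": 0, "rx": 0, "ry": 0, "rz": 0, "gripper": 0}
    - {"dx": 0, "dy": 0, "dz": 0, "rx": 0, "ry": 0, "rz": 0, "gripper": 0}
    - {"dx": 0, "dy": 0, "dz": 0, "rx": 0, "ry": 0, "rz": 0, "gripper": 0}

```text
t: 28.15
eef_pos: [596.1, -99.3, 162.9]
tcp_rot: [-1.571, 0.002, -0.243]
ft_force: [0.3, 0.3, -3.4]
opening: 0.361
```

Run:
```python
from h import *
s=env.state();print(s['eef_pos'],s['tcp_rot'],s['ft_force'],s['opening'])
a=env.read_camera('wrist')[:,:,::-1]
cv2.imwrite('pics/w13.png',a)
```

```text
[596.05968088 -99.2982629  162.93845547] [-1.57062389  0.0018662  -0.24315708] [ 0.27395485  0.30166112 -3.43582111] 0.3607348563156116
```

View pics/w13.png

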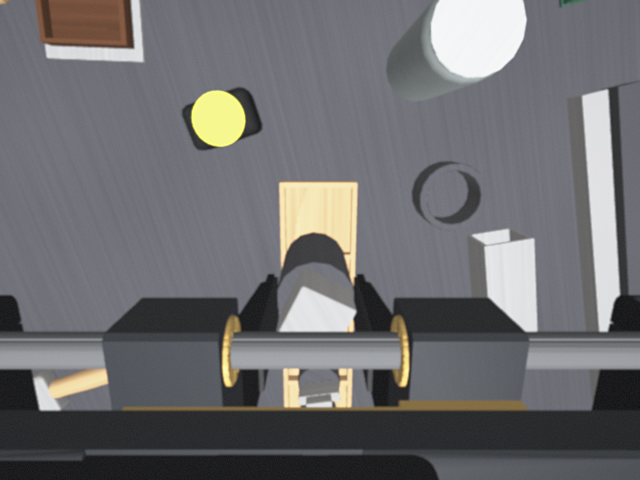

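Request:
jog_arm:
  series:
    - {"dx": 0.0015, "dy": -0.001, "dz": -0.02, "rx": 0, "ry": 0, "rz": 0, "gripper": 0}
    - {"dx": 0, "dy": 0, "dz": -0.03, "rx": 0, "ry": 0, "rz": 0, "gripper": 0}
    - {"dx": 0, "dy": 0, "dz": -0.03, "rx": 0, "ry": 0, "rz": 0, "gripper": 0}
    - {"dx": 0, "dy": 0, "dz": -0.025, "rx": 0, "ry": 0, "rz": 0, "gripper": 0}
    - {"dx": 0, "dy": 0, "dz": -0.015, "rx": 0, "ry": 0, "rz": 0, "gripper": 0}
    - {"dx": 0, "dy": 0, "dz": -0.003, "rx": 0, "ry": 0, "rz": 0, "gripper": 0}
    - {"dx": 0, "dy": 0, "dz": 0, "rx": 0, "ry": 0, "rz": 0, "gripper": 0}
    - {"dx": 0, "dy": 0, "dz": 0, "rx": 0, "ry": 0, "rz": 0, "gripper": 0}
    - {"dx": 0, "dy": 0, "dz": -0.001, "rx": 0, "ry": 0, "rz": 0, "gripper": 0}
    - {"dx": 0, "dy": 0, "dz": 0, "rx": 0, "ry": 0, "rz": 0, "gripper": 0}

```text
t: 29.2
eef_pos: [598.7, -101.1, 40.6]
tcp_rot: [-1.571, -0.001, -0.243]
ft_force: [0.4, -0.2, -4.4]
opening: 0.362
```

Request:
jog_arm:
  series:
    - {"dx": 0, "dy": 0, "dz": -0.001, "rx": 0, "ry": 0, "rz": 0, "gripper": 0}
    - {"dx": 0, "dy": 0, "dz": -0.0006, "rx": 0, "ry": 0, "rz": 0, "gripper": 0}
    - {"dx": 0, "dy": 0, "dz": 0, "rx": 0, "ry": 0, "rz": 0, "gripper": 0}

```text
t: 29.5
eef_pos: [598.5, -101.2, 38.5]
tcp_rot: [-1.571, -0.0, -0.244]
ft_force: [-1.1, 0.7, -1.5]
opening: 0.361
```

Request:
jog_arm:
  series:
    - {"dx": 0, "dy": 0, "dz": -0.0003, "rx": 0, "ry": 0, "rz": 0, "gripper": 0}
    - {"dx": 0, "dy": 0, "dz": 0, "rx": 0, "ry": 0, "rz": 0, "gripper": 0.4}
    - {"dx": 0, "dy": 0, "dz": 0, "rx": 0, "ry": 0, "rz": 0, "gripper": 0.55}
    - {"dx": 0, "dy": 0, "dz": 0, "rx": 0, "ry": 0, "rz": 0, "gripper": 0.7}
    - {"dx": 0, "dy": 0, "dz": 0, "rx": 0, "ry": 0, "rz": 0, "gripper": 0.7}
    - {"dx": 0, "dy": 0, "dz": 0.02, "rx": 0, "ry": 0, "rz": 0, "gripper": 0.7}
    - {"dx": 0, "dy": 0, "dz": 0.03, "rx": 0, "ry": 0, "rz": 0, "gripper": 0.7}
    - {"dx": 0, "dy": 0, "dz": 0.035, "rx": 0, "ry": 0, "rz": 0, "gripper": 0.7}
    - {"dx": 0, "dy": 0, "dz": 0.04, "rx": 0, "ry": 0, "rz": 0, "gripper": 0.7}
    - {"dx": 0, "dy": 0, "dz": 0.04, "rx": 0, "ry": 0, "rz": 0, "gripper": 0.7}
    - {"dx": 0, "dy": 0, "dz": 0, "rx": 0, "ry": 0, "rz": 0, "gripper": 0.7}

```text
t: 30.6
eef_pos: [600.4, -101.6, 208.4]
tcp_rot: [-1.571, -0.009, -0.243]
ft_force: [0.8, -0.9, 0.4]
opening: 0.698
```

Request:
jog_arm:
  series:
    - {"dx": -0.01, "dy": 0.03, "dz": 0, "rx": 0, "ry": 0, "rz": 0, "gripper": 0.7}
    - {"dx": -0.01, "dy": 0.04, "dz": 0, "rx": 0, "ry": 0, "rz": 0, "gripper": 0.7}
    - {"dx": -0.01, "dy": 0.04, "dz": 0, "rx": 0, "ry": 0, "rz": 0, "gripper": 0.7}
    - {"dx": -0.01, "dy": 0.04, "dz": 0, "rx": 0, "ry": 0, "rz": 0, "gripper": 0.7}
    - {"dx": -0.01, "dy": 0.04, "dz": 0, "rx": 0, "ry": 0, "rz": 0, "gripper": 0.7}
    - {"dx": 0, "dy": 0.03, "dz": 0, "rx": 0, "ry": 0, "rz": 0, "gripper": 0.7}
    - {"dx": 0, "dy": 0, "dz": 0, "rx": 0, "ry": 0, "rz": 0, "gripper": 0.7}
    - {"dx": 0, "dy": 0, "dz": 0, "rx": 0, "ry": 0, "rz": 0, "gripper": 0.7}

```text
t: 31.4
eef_pos: [548.2, 119.1, 202.4]
tcp_rot: [-1.571, 0.0, -0.242]
ft_force: [-0.1, 0.1, -0.8]
opening: 0.701
```

Run:
```python
from h import *
s=env.state();print(s['eef_pos'],s['tcp_rot'],s['ft_force'],s['opening'])
a=env.read_camera('top')[:,:,::-1];b=env.read_camera('side')[:,:,::-1]
cv2.imwrite('pics/c14.png',np.vstack([cv2.resize(a[165:275,340:560],(660,330),interpolation=2),cv2.resize(b[80:250,180:520],(520,260),interpolation=2)[:, :].copy() if 0 else cv2.copyMakeBorder(cv2.resize(b[80:250,180:520],(520,260),interpolation=2),0,0,0,140,cv2.BORDER_CONSTANT)]))
```

```text
[548.2127993  119.14136862 202.37202121] [-1.57122391e+00  4.86678732e-04 -2.42116529e-01] [-0.12451889  0.11196415 -0.84689084] 0.7008567248812961
```

View pics/c14.png

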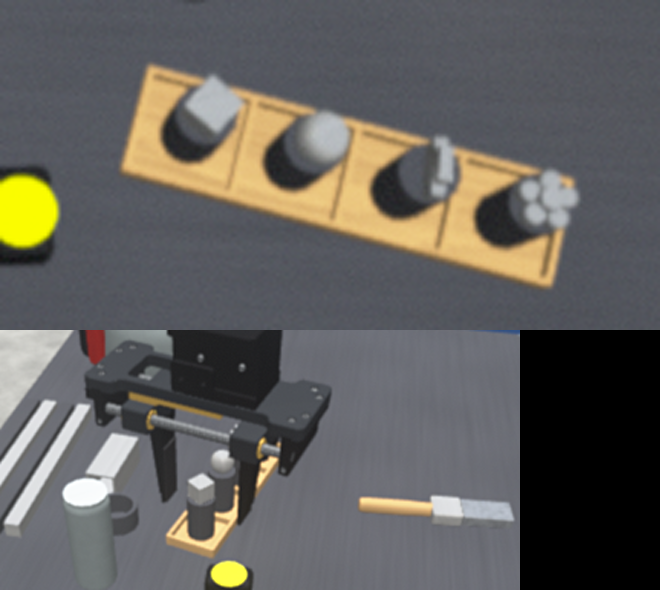

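```bash
python3 -c "
from cell import env
print(env.state()['t'],env.job_done())"
```

```text
the job is handed in; nothing more can be done
31.5 None
```

All four finials are now in the wooden rack in reverse order. From left to right as the robot sees it, the rack now holds block, ball, blade, rose; they started as rose, blade, ball, block. I handed the job in at about 31.5 s.

**Last checks:** The final top view shows each finial upright in its own bay. At each placing, the weight went off the wrist before the fingers opened. The arm is clear at about 200 mm height, open and touching nothing. The purple look-alikes were not touched.

**Disagreements:**
- The side camera placed the bar and rack 4–6 mm further left than the top and wrist cameras did. I went by the top and wrist views.
- The gripper's opening read about 34 mm on the 36 mm sockets, but all four held firmly and upright.
- In the last side picture the gripper hid the rose and blade. For those two I relied on the top view and on the earlier side views taken after each was placed.

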